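# Pack a customer's jars in a jar carrier and hand it over

## Robot

A 7-joint arm with a two-finger parallel gripper is mounted at the origin on a cart in front of the work surface, level with it; the furniture and walls round the work are solid. World frame = base frame: x ahead of the robot, y to its left, z up, the work surface at z = 0. Lengths are in m, angles in rad, forces in N, time in s.
With the tool pointing down it reaches from about 0.4 to 0.85 m from the base axis. Payload 4.5 kg.
Tool frame: the origin (TCP) lies midway between the tips of the shut fingers; the grasp point (between the pads) lies 19 mm behind it; z points along the fingers, y is the direction in which the jaws open and shut (so a half turn about z gives the same grasp; the last joint's range is limited). The gripper opens to 88 mm and grips with 3 to 60 N. Pads are 18 mm wide; open, the fingers measure 123 mm over their backs; the gripper's body (75 mm by 187 mm) begins 45 mm behind the grasp point.
Start: joints at [-1.185, 0.689, -0.195, 1.565, 0.157, 0.902, -0.215], TCP at [0.215, 0.587, 0.239] pointing down, gripper open.
Joint ranges: [-3.01, 3.01], [-0.46, 2.08], [-1.47, 1.51], [0.13, 2.56], [-1, 4.14], [0.04, 2.09], [-2.66, 2.66]. Speed limits (rad/s): [2.57, 2.57, 3.14, 3.14, 3.14, 3.14, 3.14].

## Interface

Orientations are given as a unit quaternion [x, y, z, w].
In Python, from plant import get_state, snapshot, finish_job, find_in gives the robot as it stands.
- The arm moves only by the shell command python3 -m creep 'ROWS' [OPENING] [FORCE]. ROWS is JSON, one flat list of numbers, 6 for each row, row after row: the shift along the tool's x, y, z in mm, then the turn, a rotation vector about the tool's x, y, z in degrees. In form: [tx, ty, tz, wx, wy, wz, tx, ty, tz, wx, wy, wz, ...]. A call has 1 to 5 rows; each row shifts and turns the pose as measured when the row begins, along the tool's axes as they then stand; what a row does not reach is not made up. A row lasts 1/12 s, in which the tool goes at most 41.7 mm and 7.16 degrees, less where a joint would pass 70% of its speed; a pose out of reach is approached as far as the arm can. A call is refused whole if a number of a shift passes 41.7 or a number of a turn 7.16, either way. A call with a gripper value outside its range is refused whole. OPENING is the finger opening in mm, from 0 to 88.1, set as the call begins (- or left out, the last holds). The fingers move at their own pace and stop on an object; FORCE is the grip in N (left out, the last holds). Time passes only in rows, so rows that do not move let the fingers close. It gives the time, the measured TCP pose, the force and the opening at its end, in the units of the state.
- get_state(): the state, without advancing time (a new reading comes with each control period).
- snapshot(name): name is "scene" or "top"; returns a dict with "color" (400x640x3 uint8, red, green, blue), "intrinsics" (3x3 intrinsics, pixels), "extrinsics" (4x4, takes a point from world to camera coordinates). Camera axes: x right, y down, z forward; pixel columns grow to the right and rows downward; lengths in m; the calibration is good to about 2 mm. A picture is of the moment at which its call begins. There is no depth.
- finish_job(): hands the job in, once; it reports no verdict.
Trained networks look in the newest picture that a camera, given by its name, has taken for a name from the list of things; names that differ only in an ending like _2 or _b are one class to them, and where a whole thing is asked for, a point or a joint stands for the part that bears it (a point fixed in the world has none). Each returns a list of dicts, best first, with "score" (0 to 1); they miss things now and then, are a little off and sometimes report something else, mostly with a low value. They report only what shows in the picture. A call takes as long as a camera call. They do not tell look-alikes from the thing itself.
- find_in(thing, camera): "xy" ([column, row] in pixels, amid what is visible of it).
The state is a dict: "clock": time; "q": joint angles; "qd": joint speeds; "joint_torque": joint torques, N m; "tool_pos": TCP position; "eef_rot": TCP orientation; "contact_force": force on the tool from outside, world axes, zero at the start; "moment": the same for the moment, N m; "opening": opening from 0.0 (shut) to 1.0 (fully open).
Only numpy, scipy, OpenCV 4.12 (cv2) and the standard library are available. Lean on these libraries where they do the work, as an engineer would, in place of code of your own. Each camera call takes 0.05 s, during which the arm holds its last target.

## Task

The customer has stood three or four jars on the mat at the far edge of the counter. Pack every jar upright in the wooden jar carrier, one to a cell, swing the carrier's folded handle up until it locks fully home, then carry the carrier by its handle - lifted, not dragged - and stand it wholly on the mat, lengthwise like the mat, and let go. Then ring the counter bell with a full press to call the customer; leave everything else on the counter where it is.

Things in the scene. Friction and masses are not known exactly. Their poses are not given: they have to be found in the camera images.
- carrier: Loose open wooden jar carrier, 0.42 kg with handle, 72 (x) by 276 mm (y; feet at the ends 100 mm in x), walls 40 mm high; about 300 mm long over the hinges. Origin under its centre, z up. Four square cells in a row, 62 mm inside, centres at its y = -99, -33, 33, 99 mm, x = 0; floor 6 mm thick, partitions 4 mm thick, 36 mm high. End walls rise in the middle to 71 mm. It stands left on the counter, its -x side (folded handle) to the robot.
- handle: The carrier's handle: two flat brass arms outside the end walls and a round bar 120 mm from the hinge line, with a dark wood grip 16 mm thick, free to turn on the bar, over its middle 130 mm. Origin at the middle of the hinge line, 56 mm above the carrier's underside (carrier x = y = 0); its y axis is the hinge axis, parallel to the carrier's y; the arms point along its own -x.
- handle_grip (a point): The middle of the handle's wooden grip bar (on the axis of the bar, which runs along y).
- handle_hinge (a joint): Handle angle: 0 folded out level on the carrier's -x side (so it starts), 1.571 upright at its stop. The bar is at carrier x = -120 mm*cos, z = 56 mm + 120 mm*sin of it. Let go early it falls back. From about 1.0 rad a tooth on its hub must ride over a sprung roller (up to 0.12 N m); past 1.33 rad the roller snaps it on to the stop and holds it there with about 0.1 N m.
- stud (a joint): The sprung stud with a steel roller under the hinge at the carrier's +y end (m): 0 standing up, pushed down about 3.5 mm while the handle's tooth rides over it (1.33 rad), about 1 mm with the handle home.
- jar_1: A loose jar of sweet spread, 54 mm in diameter (widest round the body, the lid is 48 mm), 75 mm tall in all, 0.12 kg. Origin at the centre of its underside, z up its axis. Three or four jars are on the counter in a run; None if this one is absent. They start standing on the mat. Honey jar.
- jar_2: A loose jar of sweet spread, 54 mm in diameter (widest round the body, the lid is 48 mm), 70 mm tall in all, 0.12 kg. Origin at the centre of its underside, z up its axis. Three or four jars are on the counter in a run; None if this one is absent. They start standing on the mat. Dark spread.
- jar_3: A loose jar of sweet spread, 54 mm in diameter (widest round the body, the lid is 48 mm), 75 mm tall in all, 0.12 kg. Origin at the centre of its underside, z up its axis. Three or four jars are on the counter in a run; None if this one is absent. They start standing on the mat. Honey jar.
- jar_4: A loose jar of sweet spread, 54 mm in diameter (widest round the body, the lid is 48 mm), 70 mm tall in all, 0.12 kg. Origin at the centre of its underside, z up its axis. Three or four jars are on the counter in a run; None if this one is absent. They start standing on the mat. Dark spread.
- mat: Plain cork mat fixed near the counter's far (customer's) edge, 130 (x) by 390 mm (y), 3 mm thick. Origin under its centre. In front of it a cake stand with glass dome (240 mm across, 214 mm high) is centred near x = 0.44, y = 0; another near x = 0.43, y = -0.41.
- bell: The counter bell, fixed, 80 mm in diameter, 58 mm high, in the gap between the two cake stands. Origin at the centre of its underside; the press button, a small knob 13 mm across, stands at the middle on top, its top 58 mm above the origin.
- bell_button (a joint): How far the bell's button is pressed down (m): 0 at rest, 0.004 at the end of its stroke; it springs back; a full press takes about 8 N.
- gift_box_b: Bystander: gift box with ribbon, about 65 mm cube, right of the mat. Origin under its centre.
- round_tin_a: Bystander: round tin, 69 mm across, 42 mm high, behind and left of the carrier. Origin under its centre.
Not all that is in view belongs to the job. What is shaped like the bell but blue is not meant.

How it is judged:
On the way, in this order (a step that is already met when the one before it is completed fails the run):
1. every jar stands in a cell of the carrier and the handle is locked upright (x of jar_1 in the frame of carrier between -0.012 and 0.012 m and y of jar_1 in the frame of carrier between -0.128 and 0.128 m and z of jar_1 in the frame of carrier between 0 and 0.012 m and angle between each of jar_1, jar_2, jar_3, jar_4's own z axis and vertical below 0.2 rad and x of jar_2 in the frame of carrier between -0.012 and 0.012 m and y of jar_2 in the frame of carrier between -0.128 and 0.128 m and z of jar_2 in the frame of carrier between 0 and 0.012 m and x of jar_3 in the frame of carrier between -0.012 and 0.012 m and y of jar_3 in the frame of carrier between -0.128 and 0.128 m and z of jar_3 in the frame of carrier between 0 and 0.012 m and x of jar_4 in the frame of carrier between -0.012 and 0.012 m and y of jar_4 in the frame of carrier between -0.128 and 0.128 m and z of jar_4 in the frame of carrier between 0 and 0.012 m and value of joint handle_hinge above 1.5 rad), for 0.2 s.
2. the loaded carrier is lifted clear of the counter by its handle (all of step 1 and height (world z) of carrier above 0.008 m and contact force between the fingers and handle above 1 N), for 0.2 s.
3. the loaded carrier stands on the mat and is let go (all of step 1 and x of carrier in the frame of mat between -0.035 and 0.035 m and y of carrier in the frame of mat between -0.065 and 0.065 m and z of carrier in the frame of mat below 0.008 m and angle between carrier's own z axis and vertical below 0.06 rad and angle between the y axis of carrier and the y axis of mat, either way round below 0.2 rad and contact force between the fingers and carrier below 0.3 N), for 0.2 s.
4. the bell's button is pressed fully down (value of joint bell_button above 0.0032 m), for 0.05 s.
At the end, for the whole second after the job is handed in: Every jar upright (0.2 rad) on the floor of a carrier cell; handle over 1.50 rad; carrier level on the mat, let go and at rest, its centre within 35 mm of the mat's across and 65 mm along, turned less than 0.2 rad; bell pressed over 3.2 mm after that, its button up again (all of step 3 and linear speed of carrier below 0.02 m/s and value of joint bell_button below 0.001 m); the robot touches nothing.
It fails at once if a jar or the carrier falls off the counter (height (world z) of any of jar_1, jar_2, jar_3, jar_4, carrier below -0.05 m).
It fails at once if a bystander (gift box or tin) is displaced by more than 4 cm (distance of any of gift_box_b, round_tin_a from where it was at the start of the episode above 0.04 m).
Of jar_1, jar_2, jar_3, jar_4 only 3 to 4 are there at a start; the rules pass over those that are not, and their reading is None.
At some moment in a run one of carrier may be knocked a few centimetres aside while the robot is not near it.
Once in a run the grip may slacken for a moment while it holds something.
It also fails if it takes over 208 s, if anything falls off the work surface, if the arm or the gripper's body presses on something with over 40 N, if the wrist force passes 120 N, or if a joint passes its speed limit or range.

## Working session

There is one attempt and no reset: what is moved stays moved. The work goes in short steps, Python scripts to look and compute and a shell command to move; the robot and the scene stay as the last step left them, time stands still between calls to the robot, and variables do not carry over. Pictures are saved under pics/ and viewed, and the job is handed in when it is done.

```bash
ls; mkdir -p pics
cat > h.py <<'E'
import numpy as np, cv2
from plant import get_state, snapshot, finish_job, find_in
from scipy.spatial.transform import Rotation as R
def shot(cam,name):
    s=snapshot(cam); cv2.imwrite('pics/%s.png'%name, s['color'][:,:,::-1]); 
    np.savez('pics/%s.npz'%name,K=s['intrinsics'],E=s['extrinsics']); return s
def ray(s,uv,z):
    K=np.array(s['intrinsics']);E=np.array(s['extrinsics'])
    d=np.linalg.inv(K)@[uv[0],uv[1],1]; Rm=E[:3,:3]; c=-Rm.T@E[:3,3]; d=Rm.T@d
    return c+d*(z-c[2])/d[2]
def proj(s,p):
    K=np.array(s['intrinsics']);E=np.array(s['extrinsics'])
    q=K@(E[:3,:3]@np.array(p)+E[:3,3]); return q[:2]/q[2]
def st():
    s=get_state(); print(s['clock'],np.round(s['tool_pos'],4),np.round(R.from_quat(s['eef_rot']).as_matrix(),3).tolist(),np.round(s['contact_force'],2),s['opening'],np.round(s['q'],2)); return s
E
python3 - <<'E'
from h import *
st()
for c in ['scene','top']:
    s=shot(c,c+'0'); print(c, np.array(s['intrinsics']).tolist(), np.round(s['extrinsics'],3).tolist())
    E=np.array(s['extrinsics']);print(-E[:3,:3].T@E[:3,3])
    for t in ['carrier','handle_grip','jar_1','jar_2','mat','bell','gift_box_b','round_tin_a']:
        print(t,[(np.round(d['xy'],1).tolist(),round(d['score'],2)) for d in find_in(t,c)])
E
```

```text
pics
0.0 [0.2152 0.5861 0.2379] [[-0.939, 0.345, -0.0], [0.345, 0.939, -0.002], [-0.0, -0.002, -1.0]] [-1.14  0.21  0.49] 1.0027572909090852 [-1.19  0.69 -0.19  1.57  0.16  0.9  -0.22]
scene [[492.21802414390424, 0.0, 314.90953289496537], [0.0, 492.21802414390424, 205.9772348776574], [0.0, 0.0, 1.0]] [[0.837, -0.547, 0.022, -0.47], [-0.299, -0.49, -0.819, 0.194], [0.459, 0.678, -0.574, 1.807], [0.0, 0.0, 0.0, 1.0]]
[-0.37883152 -1.38776975  1.20527457]
carrier [([255.3, 173.2], 0.74)]
handle_grip [([242.9, 177.6], 0.63)]
jar_1 [([340.8, 210.2], 0.77), ([322.4, 187.5], 0.54)]
jar_2 [([340.8, 210.2], 0.77), ([322.4, 187.5], 0.54)]
mat [([337.5, 215.1], 0.77), ([247.3, 185.3], 0.29)]
bell [([420.1, 279.5], 0.86), ([313.0, 244.2], 0.61)]
gift_box_b [([391.9, 236.9], 0.7)]
round_tin_a [([297.1, 157.4], 0.73)]
top [[402.3536515612432, 0.0, 329.4033871707578], [0.0, 402.3536515612432, 191.07673652838383], [0.0, 0.0, 1.0]] [[0.021, -1.0, 0.004, -0.043], [-0.992, -0.022, -0.125, 0.517], [0.125, -0.001, -0.992, 1.296], [0.0, 0.0, 0.0, 1.0]]
[ 0.351713   -0.03010687  1.35065535]
carrier [([231.8, 198.1], 0.62), ([378.3, 159.9], 0.39)]
handle_grip [([226.8, 227.7], 0.86)]
jar_1 [([349.7, 155.7], 0.83), ([295.4, 152.3], 0.82), ([422.3, 142.2], 0.73), ([377.9, 158.8], 0.67), ([382.0, 215.6], 0.57)]
jar_2 [([349.7, 155.7], 0.83), ([295.4, 152.3], 0.82), ([422.3, 142.2], 0.73), ([377.9, 158.8], 0.67), ([382.0, 215.6], 0.57)]
mat [([329.9, 160.1], 0.93), ([229.8, 228.3], 0.29)]
bell [([381.9, 215.7], 0.86), ([478.8, 160.1], 0.71)]
gift_box_b [([420.4, 144.0], 0.79), ([330.2, 160.5], 0.74)]
round_tin_a [([207.0, 139.9], 0.64)]
```

Run:
```python
import cv2
a=cv2.imread('pics/top0.png'); cv2.imwrite('pics/top0c.png',cv2.resize(a[90:300,150:510],None,fx=2.2,fy=2.2,interpolation=cv2.INTER_CUBIC))
a=cv2.imread('pics/scene0.png'); cv2.imwrite('pics/scene0c.png',cv2.resize(a[90:340,180:500],None,fx=2.4,fy=2.4,interpolation=cv2.INTER_CUBIC))
```

```text
(no output)
```

View pics/top0c.png

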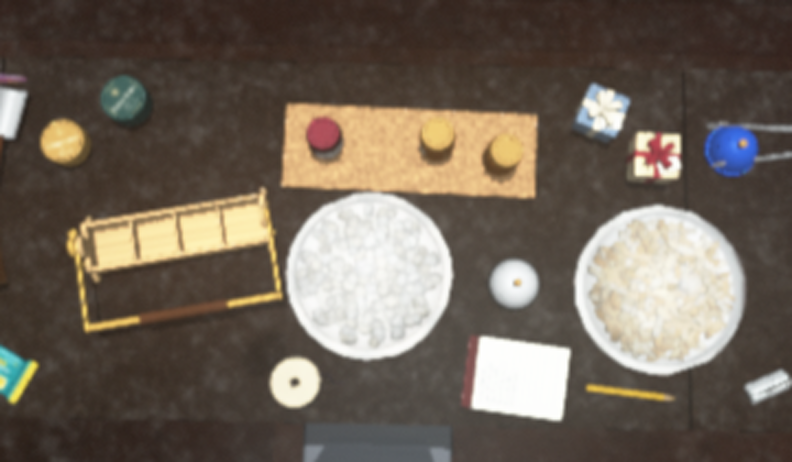

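View pics/scene0c.png

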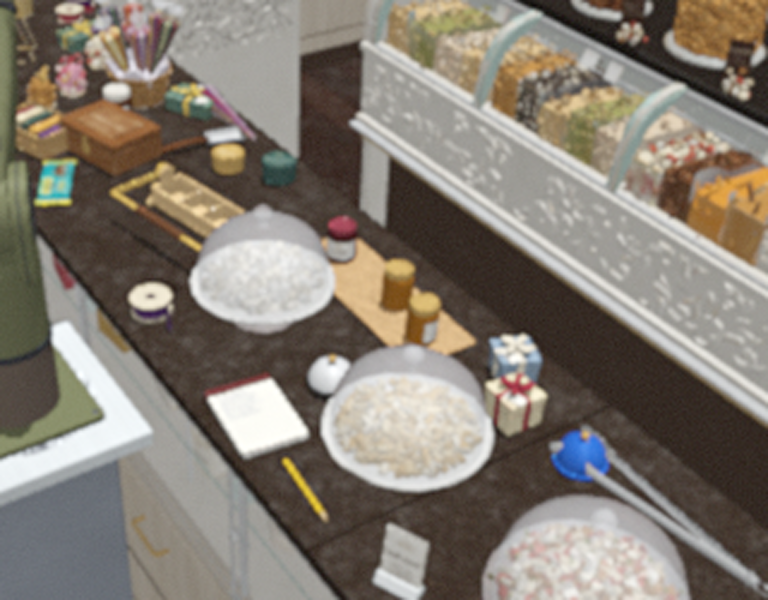

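Run:
```python
import cv2
a=cv2.imread('pics/top0.png'); cv2.imwrite('pics/top0d.png',cv2.resize(a[165:255,175:285],None,fx=6,fy=6,interpolation=cv2.INTER_CUBIC))
cv2.imwrite('pics/top0e.png',cv2.resize(a[130:190,270:400],None,fx=6,fy=6,interpolation=cv2.INTER_CUBIC))
```

```text
(no output)
```

View pics/top0d.png

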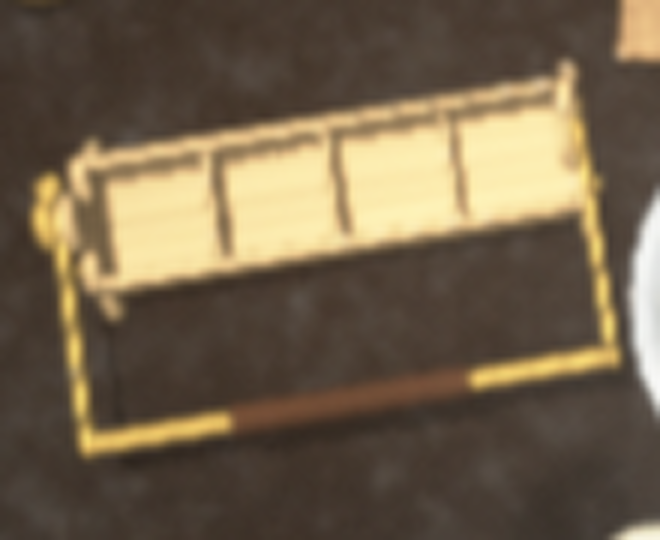

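View pics/top0e.png

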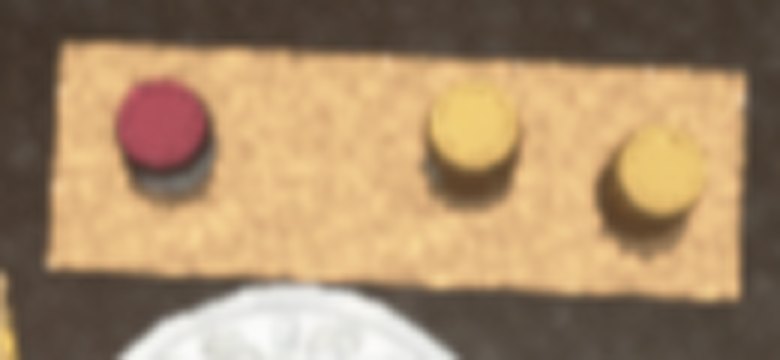

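```bash
cat > m0.py <<'E'
from h import *
d=np.load('pics/top0.npz'); s={'intrinsics':d['K'],'extrinsics':d['E']}
f=lambda x,y:(175+x/6-.4,165+y/6-.4); g=lambda x,y:(270+x/6-.4,130+y/6-.4)
for n,p,z in [('gripL',(231,420),.056),('gripR',(471,379),.056),('cornL',(88,442),.056),('cornR',(612,356),.056)]+[('part',p,.04) for p in [(218,155),(226,255),(338,133),(346,235),(452,113),(462,215)]]:
    print(n,np.round(ray(s,f(*p),z),4))
for n,p,z in [('dark',(162,125),.073),('honA',(473,126),.078),('honB',(660,170),.078)]+[('mat',p,.003) for p in [(63,42),(745,70),(740,300),(47,270)]]:
    print(n,np.round(ray(s,g(*p),z),4))
print('bell',np.round(ray(s,(381.9,215.7),.05),4))
c2=lambda x,y:(150+x/2.2,90+y/2.2)
print('bell knob',np.round(ray(s,c2(516,283),.058),4))
E
python3 m0.py
```

```text
gripL [0.3668 0.3369 0.056 ]
gripR [0.3912 0.2101 0.056 ]
cornL [0.3535 0.4122 0.056 ]
cornR [0.4051 0.1353 0.056 ]
part [0.5107 0.3567 0.04  ]
part [0.456  0.3492 0.04  ]
part [0.5243 0.2919 0.04  ]
part [0.4684 0.2846 0.04  ]
part [0.5367 0.23   0.04  ]
part [0.4807 0.222  0.04  ]
dark [0.6433 0.0773 0.073 ]
honA [ 0.6453 -0.0904  0.078 ]
honB [ 0.6234 -0.1912  0.078 ]
mat [0.7065 0.1414 0.003 ]
mat [ 0.6987 -0.249   0.003 ]
mat [ 0.5656 -0.2464  0.003 ]
mat [0.5742 0.1456 0.003 ]
bell [ 0.4392 -0.2033  0.05  ]
bell knob [ 0.4294 -0.2108  0.058 ]
```

```bash
cat > ov.py <<'E'
from h import *
def overlay(name,cx,cy,yaw,ang,crop,sc,out,z0=0.0):
    d=np.load('pics/%s.npz'%name); s={'intrinsics':d['K'],'extrinsics':d['E']}
    a=cv2.imread('pics/%s.png'%name); x0,x1,y0,y1=crop
    a=cv2.resize(a[y0:y1,x0:x1],None,fx=sc,fy=sc,interpolation=cv2.INTER_CUBIC)
    c,sn=np.cos(yaw),np.sin(yaw)
    def P(p):
        w=[cx+c*p[0]-sn*p[1],cy+sn*p[0]+c*p[1],z0+p[2]]
        u=proj(s,w); return (int((u[0]+.5-x0)*sc),int((u[1]+.5-y0)*sc))
    L=[]
    for x in(-.036,.036): L.append(((x,-.138,.04),(x,.138,.04)))
    for y in(-.138,.138): L.append(((-.036,y,.04),(.036,y,.04)))
    for y in(-.066,0,.066): L.append(((-.031,y,.04),(.031,y,.04)))
    hx,hz=-.12*np.cos(ang),.056+.12*np.sin(ang)
    L.append(((hx,-.065,hz),(hx,.065,hz)))
    L.append(((hx,-.145,hz),(0,-.145,.056)));L.append(((hx,.145,hz),(0,.145,.056)))
    for p,q in L: cv2.line(a,P(p),P(q),(255,0,255),1)
    cv2.imwrite('pics/%s.png'%out,a)
E
python3 -c "
from ov import *
y=np.radians(10.7)
overlay('top0',.4972,.296,y,0,(175,285,165,255),6,'ov0')
overlay('scene0',.4972,.296,y,0,(215,315,150,220),7,'ov1')"
```

```text
(no output)
```

View pics/ov0.png

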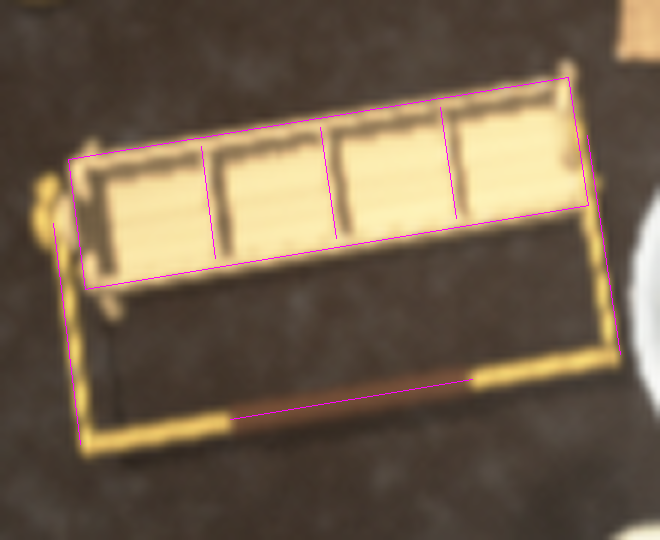

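View pics/ov1.png

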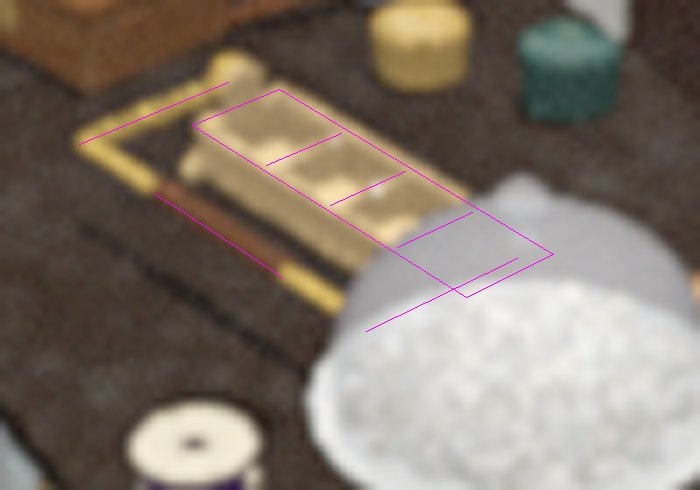

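```bash
cat > go.py <<'E'
from h import *
import sys
# usage: go.py x y z jawangle_deg : prints total tool-frame shift and turn about tool z (tool down), yaw mod 180
def plan(x,y,z,a):
    s=get_state(); Rm=R.from_quat(s['eef_rot']); p=np.array(s['tool_pos'])
    a=np.radians(a)
    best=None
    for k in (0,np.pi):
        yv=np.array([np.cos(a+k),np.sin(a+k),0]); zv=np.array([0,0,-1.]); xv=np.cross(yv,zv)
        T=R.from_matrix(np.stack([xv,yv,zv],1)); rv=(Rm.inv()*T).as_rotvec(degrees=True)
        if best is None or np.linalg.norm(rv)<np.linalg.norm(best): best=rv
    d=np.array([x,y,z])-p
    print('t',s['clock'],'pos',np.round(p,4),'F',np.round(s['contact_force'],1),'op',round(s['opening']*88.1,1),'q',np.round(s['q'],2))
    print('world d mm',np.round(d*1000,1),'tool shift mm',np.round(Rm.inv().apply(d)*1000,1),'turn',np.round(best,2))
    print('tool axes x,y in world',np.round(Rm.as_matrix()[:,0],3),np.round(Rm.as_matrix()[:,1],3))
plan(*map(float,sys.argv[1:5]))
E
python3 go.py 0.645 0.077 0.2 10.7; python3 go.py 0.645 0.077 0.2 0;python3 m0.py >/dev/null; python3 -c "
from h import *
d=np.load('pics/top0.npz'); s={'intrinsics':d['K'],'extrinsics':d['E']}
print(ray(s,(207,139.9),.03), ray(s,(420.4,144),.06))"
```

```text
t 0.9 pos [0.2153 0.5868 0.2387] F [ 0.6 -0.2  0.2] op 87.9 q [-1.19  0.69 -0.19  1.57  0.16  0.9  -0.22]
world d mm [ 429.7 -509.8  -38.7] tool shift mm [-579.  -330.5   38.7] turn [ 0.   -0.   59.14]
tool axes x,y in world [-0.939  0.345  0.   ] [0.345 0.939 0.   ]
t 0.9 pos [0.2153 0.5868 0.2387] F [ 0.6 -0.2  0.2] op 87.9 q [-1.19  0.69 -0.19  1.57  0.16  0.9  -0.22]
world d mm [ 429.7 -509.8  -38.7] tool shift mm [-579.  -330.5   38.7] turn [ 0.000e+00 -1.000e-02  6.984e+01]
tool axes x,y in world [-0.939  0.345  0.   ] [0.345 0.939 0.   ]
[0.68254662 0.38280454 0.03      ] [ 0.6767957  -0.32729297  0.06      ]
```

```bash
python3 -m creep '[-38,-14,0,0,0,0,-38,-14,0,0,0,0,-38,-14,0,0,0,0,-38,-14,0,0,0,0,-38,-14,0,0,0,0]' 88 20; python3 -m creep '[-38,-14,0,0,0,0,-38,-14,0,0,0,0,-38,-14,0,0,0,0,-38,-14,0,0,0,7,-38,-14,0,0,0,7]';python3 -m creep '[0,0,0,0,0,7,0,0,0,0,0,7,0,0,0,0,0,7,0,0,0,0,0,7,0,0,0,0,0,7]';python3 go.py 0.6 0.25 0.2 0
```

```text
clock: 1.32
tool_pos: [0.3624, 0.4631, 0.2375]
eef_rot: [0.163, 0.987, 0.004, -0.005]
contact_force: [0.5, 0.8, 0.1]
opening: 1.002
clock: 1.73
tool_pos: [0.5215, 0.3275, 0.2357]
eef_rot: [0.285, 0.959, 0.005, -0.005]
contact_force: [0.6, 0.5, -0.2]
opening: 1.002
clock: 2.15
tool_pos: [0.5342, 0.3114, 0.2354]
eef_rot: [0.566, 0.824, 0.002, -0.002]
contact_force: [0.7, -0.0, -0.9]
opening: 1.001
t 2.15 pos [0.5342 0.3114 0.2354] F [ 0.7 -0.  -0.9] op 88.2 q [-0.6   0.68  0.    1.6  -0.01  0.86 -0.22]
world d mm [ 65.8 -61.4 -35.4] tool shift mm [-81.1  39.3  35.1] turn [ 0.07 -0.33 21.05]
tool axes x,y in world [-0.359  0.933  0.005] [0.933 0.359 0.002]
```

```bash
python3 -m creep '[0,0,0,0,0,7,0,0,0,0,0,7,0,0,0,0,0,7]';python3 go.py 0.643 0.077 0.14 0
```

```text
clock: 2.4
tool_pos: [0.5345, 0.311, 0.2356]
eef_rot: [0.709, 0.705, 0.002, -0.002]
contact_force: [0.2, 0.6, -0.7]
opening: 0.998
t 2.4 pos [0.5345 0.311  0.2356] F [ 0.2  0.6 -0.7] op 88.0 q [-0.66  0.68  0.11  1.6  -0.1   0.86 -0.51]
world d mm [ 108.5 -234.   -95.6] tool shift mm [-233.9  110.    94.1] turn [ 0.02 -0.36 -0.38]
tool axes x,y in world [0.007 1.    0.006] [ 1.    -0.007  0.   ]
```

```bash
python3 -m creep '[-33,16,7,0,0,0,-33,16,10,0,0,0,-33,16,14,0,0,0,-33,16,14,0,0,0,-33,16,14,0,0,0]';python3 -m creep '[-33,16,14,0,0,0,-33,16,14,0,0,0,0,0,0,0,0,0]';python3 - <<'E'
from h import *
shot('top','t1');shot('scene','s1')
E
python3 go.py 0.643 0.077 0.048 0
```

```text
clock: 2.82
tool_pos: [0.6137, 0.1598, 0.1759]
eef_rot: [0.702, 0.712, 0.009, -0.005]
contact_force: [0.4, -0.3, -0.1]
opening: 1.0
clock: 3.07
tool_pos: [0.6499, 0.0807, 0.1431]
eef_rot: [0.706, 0.708, 0.006, -0.003]
contact_force: [0.1, -1.4, 0.3]
opening: 0.999
t 3.1667 pos [0.6484 0.0894 0.1449] F [ 0.2  1.5 -0.5] op 87.9 q [-0.22  0.84  0.04  1.57 -0.08  0.73 -0.12]
world d mm [ -5.4 -12.4 -96.9] tool shift mm [-14.3  -6.   96.6] turn [ 0.3  -1.14  0.59]
tool axes x,y in world [-0.01  1.    0.02] [1.    0.01  0.005]
```

View pics/t1.png

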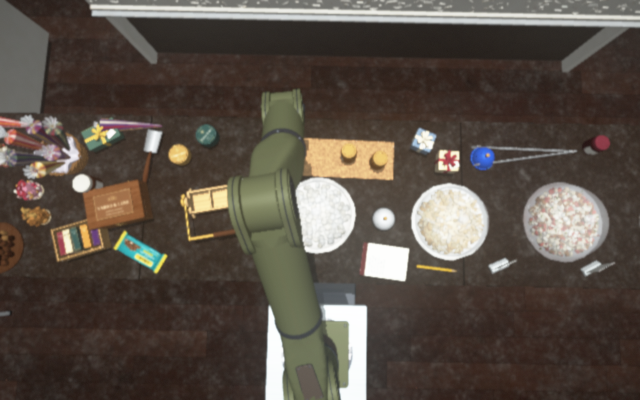

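View pics/s1.png

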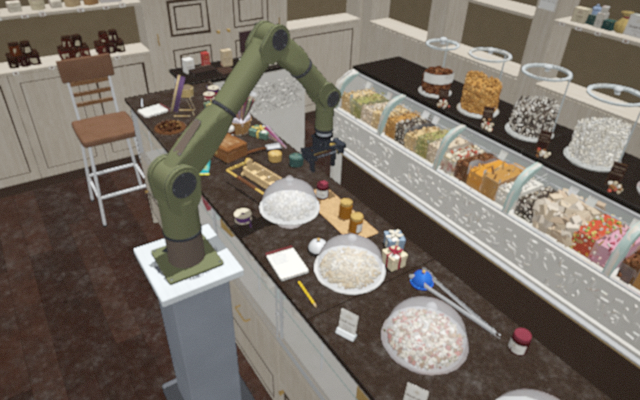

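```bash
python3 - <<'E'
from h import *
d=np.load('pics/scene0.npz'); s={'intrinsics':d['K'],'extrinsics':d['E']}
for p in [(.6433,.0773,.038),(.6453,-.0904,.04),(.6234,-.1912,.04),(.6433,.0773,.073),(.6453,-.0904,.078),(.6234,-.1912,.078),(.434,-.207,.058)]:
    u=proj(s,p); print(p,np.round(u,1), 'in crop',np.round((u-[180,90])*2.4))
E
python3 -m creep '[-6,-3,0,0.3,-1.1,0.6,-6,-2,0,0,0,0,0,0,0,0,0,0]'; python3 go.py 0.643 0.077 0.048 0
```

```text
(0.6433, 0.0773, 0.038) [321.2 190.4] in crop [339. 241.]
(0.6453, -0.0904, 0.04) [344.3 209. ] in crop [394. 286.]
(0.6234, -0.1912, 0.04) [354.8 223.3] in crop [420. 320.]
(0.6433, 0.0773, 0.073) [321.4 183.6] in crop [339. 225.]
(0.6453, -0.0904, 0.078) [344.8 201.4] in crop [396. 267.]
(0.6234, -0.1912, 0.078) [355.5 215.5] in crop [421. 301.]
(0.434, -0.207, 0.058) [317.1 237.7] in crop [329. 354.]
clock: 3.42
tool_pos: [0.6422, 0.0819, 0.1456]
eef_rot: [0.706, 0.709, 0.001, -0.001]
contact_force: [1.5, -1.0, 0.7]
opening: 1.0
t 3.4167 pos [0.6422 0.0819 0.1456] F [ 1.5 -1.   0.7] op 88.1 q [-0.23  0.83  0.06  1.58 -0.07  0.73 -0.13]
world d mm [  0.8  -4.9 -97.6] tool shift mm [-5.2  0.8 97.6] turn [-0.02 -0.16  0.25]
tool axes x,y in world [-0.004  1.     0.003] [ 1.     0.004 -0.   ]
```

```bash
python3 -m creep '[-3,0,25,0,0,0,-2,0,25,0,0,0,-1,0,25,0,0,0,0,0,12,0,0,0,0,0,8,0,0,0]'; python3 go.py 0.643 0.077 0.048 0
```

```text
clock: 3.83
tool_pos: [0.6455, 0.0848, 0.0543]
eef_rot: [0.702, 0.712, 0.007, 0.001]
contact_force: [-0.1, 0.1, 0.4]
opening: 1.0
t 3.8333 pos [0.6455 0.0848 0.0543] F [-0.1  0.1  0.4] op 88.1 q [-0.22  0.96  0.04  1.62 -0.07  0.55 -0.12]
world d mm [-2.5 -7.8 -6.3] tool shift mm [-7.8 -2.7  6.2] turn [ 0.7  -0.46  0.85]
tool axes x,y in world [-0.015  1.     0.008] [1.    0.015 0.012]
```

```bash
python3 -m creep '[-7,-2,4,0.7,-0.5,0.8,-4,0,2,0,0,0,-2,0,0,0,0,0]'; python3 go.py 0.643 0.077 0.048 0
```

```text
clock: 4.08
tool_pos: [0.6428, 0.0738, 0.0477]
eef_rot: [0.706, 0.708, -0.001, -0.001]
contact_force: [-0.4, 0.1, -0.0]
opening: 1.0
t 4.0833 pos [0.6428 0.0738 0.0477] F [-0.4  0.1 -0. ] op 88.1 q [-0.21  0.97  0.05  1.62 -0.07  0.56 -0.12]
world d mm [0.2 3.2 0.3] tool shift mm [ 3.2  0.2 -0.3] turn [-0.15  0.02  0.2 ]
tool axes x,y in world [-0.003  1.    -0.   ] [ 1.     0.003 -0.003]
```

```bash
python3 -m creep '[3,0,0,0,0,0,0,0,0,0,0,0,0,0,0,0,0,0]' 30 20; python3 -m creep '[0,0,0,0,0,0,0,0,0,0,0,0,0,0,0,0,0,0]'; python3 go.py 0.643 0.077 0.11 0
```

```text
clock: 4.33
tool_pos: [0.6447, 0.0758, 0.0502]
eef_rot: [0.706, 0.708, 0.0, 0.001]
contact_force: [0.6, -0.0, -0.9]
opening: 0.796
clock: 4.58
tool_pos: [0.6467, 0.0762, 0.0522]
eef_rot: [0.706, 0.708, 0.002, 0.002]
contact_force: [0.2, 0.1, -0.9]
opening: 0.585
t 4.5833 pos [0.6467 0.0762 0.0522] F [ 0.2  0.1 -0.9] op 51.6 q [-0.21  0.96  0.05  1.61 -0.07  0.56 -0.12]
world d mm [-3.7  0.8 57.8] tool shift mm [  0.8  -3.4 -57.8] turn [ 0.38 -0.01  0.11]
tool axes x,y in world [-0.002  1.     0.   ] [1.    0.002 0.007]
```

```bash
python3 -m creep '[0,0,2,0,0,0,0,0,2,0,0,0,0,0,2,0,0,0]'; python3 -m creep '[0,0,1,0,0,0,0,0,1,0,0,0]' ; python3 go.py 0.643 0.077 0.11 0
```

```text
clock: 4.83
tool_pos: [0.6476, 0.0762, 0.0512]
eef_rot: [0.707, 0.708, 0.003, 0.003]
contact_force: [-3.6, 0.4, 16.1]
opening: 0.586
clock: 5.0
tool_pos: [0.6472, 0.0763, 0.0516]
eef_rot: [0.707, 0.708, 0.003, 0.002]
contact_force: [-1.3, -0.7, 5.4]
opening: 0.589
t 5.0 pos [0.6472 0.0763 0.0516] F [-1.3 -0.7  5.4] op 51.9 q [-0.21  0.96  0.05  1.61 -0.07  0.56 -0.12]
world d mm [-4.2  0.7 58.4] tool shift mm [  0.8  -3.8 -58.5] turn [ 0.44 -0.06  0.08]
tool axes x,y in world [-0.001  1.     0.001] [1.    0.001 0.008]
```

```bash
python3 -m creep '[0,0,-15,0,0,0,0,0,-25,0,0,0,0,0,-25,0,0,0,0,0,-25,0,0,0]' - 30; python3 go.py 0.62 0.2 0.13 10.7
python3 - <<'E'
from h import *
shot('scene','s2')
a=cv2.imread('pics/s2.png'); cv2.imwrite('pics/s2c.png',cv2.resize(a[110:260,220:420],None,fx=4,fy=4,interpolation=cv2.INTER_CUBIC))
E
```

```text
clock: 5.33
tool_pos: [0.6401, 0.0758, 0.1373]
eef_rot: [0.706, 0.708, -0.004, -0.003]
contact_force: [0.9, 0.2, -1.8]
opening: 0.583
t 5.3333 pos [0.6401 0.0758 0.1373] F [ 0.9  0.2 -1.8] op 51.3 q [-0.22  0.84  0.06  1.59 -0.07  0.73 -0.13]
world d mm [-20.1 124.2  -7.3] tool shift mm [124.3 -19.8   7.4] turn [-5.700e-01  1.000e-02 -1.059e+01]
tool axes x,y in world [-0.002  1.    -0.001] [ 1.     0.002 -0.01 ]
```

View pics/s2c.png

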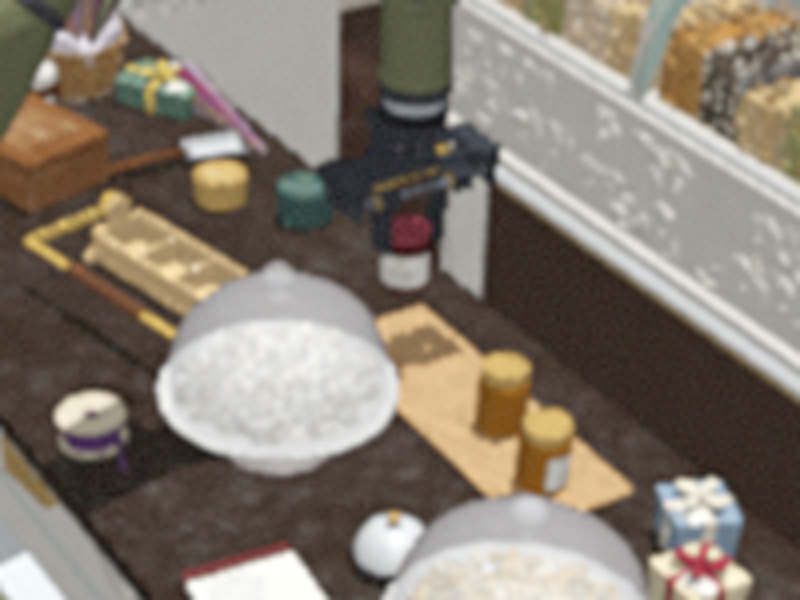

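```bash
python3 -m creep '[15,-8,-5,0.5,0,0,30,-15,-5,0,0,0,36,-18,-4,0,0,0,36,-18,0,0,0,0,36,-18,0,0,0,0]'; python3 -m creep '[36,-18,0,0,0,0,36,-18,0,0,0,0,30,-15,0,0,0,-4,20,-10,0,0,0,-4,8,-4,0,0,0,-2]'; python3 go.py .4796 .3923 0.13 10.7
```

```text
clock: 5.8
tool_pos: [0.572, 0.2184, 0.1594]
eef_rot: [0.715, 0.699, -0.003, 0.003]
contact_force: [0.8, 0.8, -1.0]
opening: 0.58
clock: 6.22
tool_pos: [0.4962, 0.363, 0.1564]
eef_rot: [0.644, 0.765, -0.004, -0.001]
contact_force: [0.5, 0.0, -1.8]
opening: 0.583
t 6.2167 pos [0.4962 0.363  0.1564] F [ 0.5  0.  -1.8] op 51.4 q [-0.75  0.78  0.08  1.67 -0.08  0.7  -0.46]
world d mm [-16.6  29.3 -26.4] tool shift mm [ 31.8 -11.2  26.4] turn [-0.4   0.23 -0.93]
tool axes x,y in world [-0.17   0.985 -0.004] [ 0.985  0.17  -0.007]
```

```bash
python3 -m creep '[16,-6,10,-0.4,0.2,-1,9,-3,8,0,0,0,4,-1,5,0,0,0,0,0,0,0,0,0]'
python3 - <<'E'
from h import *
shot('scene','s3')
from ov import overlay
overlay('s3',.4972,.296,np.radians(10.7),0,(215,315,120,220),6,'s3c')
E
python3 go.py .4796 .3923 0.1 10.7
```

```text
clock: 6.55
tool_pos: [0.479, 0.391, 0.1314]
eef_rot: [0.636, 0.771, -0.001, 0.0]
contact_force: [0.2, 0.6, -2.0]
opening: 0.581
t 6.6 pos [0.4799 0.3901 0.1318] F [-0.2  0.2 -1.9] op 51.4 q [-0.8   0.82  0.07  1.68 -0.09  0.65 -0.49]
world d mm [ -0.3   2.2 -31.8] tool shift mm [ 2.3  0.2 31.8] turn [-0.07  0.13  0.2 ]
tool axes x,y in world [-0.189  0.982 -0.002] [ 0.982  0.189 -0.001]
```

View pics/s3c.png

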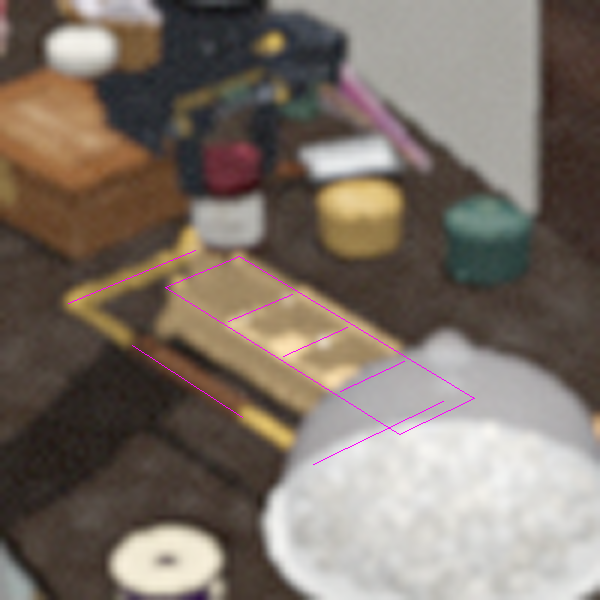

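```bash
python3 -m creep '[1,-2,15,0,0,0,0,0,15,0,0,0,0,0,12,0,0,0,0,0,8,0,0,0]'; python3 go.py .478 .391 0.0546 10.7
```

```text
clock: 6.93
tool_pos: [0.4855, 0.3845, 0.083]
eef_rot: [0.641, 0.767, 0.001, 0.004]
contact_force: [-0.6, -0.5, -1.9]
opening: 0.58
t 6.9333 pos [0.4855 0.3845 0.083 ] F [-0.6 -0.5 -1.9] op 51.1 q [-0.79  0.89  0.07  1.71 -0.09  0.54 -0.49]
world d mm [ -7.5   6.5 -28.4] tool shift mm [ 7.8 -6.4 28.3] turn [ 0.4   0.28 -0.47]
tool axes x,y in world [-0.178  0.984 -0.005] [0.984 0.178 0.007]
```

```bash
python3 -m creep '[4,-3,-8,0.4,0.2,-0.4,4,-3,-6,0,0,0,2,-2,0,0,0,0]'; python3 go.py .478 .391 0.0546 10.7
```

```text
clock: 7.18
tool_pos: [0.4774, 0.3896, 0.0967]
eef_rot: [0.641, 0.768, -0.002, 0.001]
contact_force: [-0.1, -0.1, -0.2]
opening: 0.579
t 7.1833 pos [0.4774 0.3896 0.0967] F [-0.1 -0.1 -0.2] op 51.0 q [-0.8   0.87  0.07  1.71 -0.09  0.58 -0.49]
world d mm [  0.6   1.4 -42.1] tool shift mm [ 1.4  0.9 42.1] turn [-0.11  0.27 -0.37]
tool axes x,y in world [-0.179  0.984 -0.005] [ 0.984  0.179 -0.002]
```

Run:
```python
from h import *
shot('scene','s4')
from ov import overlay
overlay('s4',.4965,.2945,np.radians(10.7),0,(215,315,120,220),6,'s4c')
st()
```

```text
7.2333 [0.4769 0.3901 0.0966] [[-0.18, 0.984, -0.001], [0.984, 0.18, -0.005], [-0.004, -0.002, -1.0]] [-0.46  0.5  -0.96] 0.5800111678708826 [-0.8   0.87  0.07  1.71 -0.09  0.58 -0.49]
```

View pics/s4c.png

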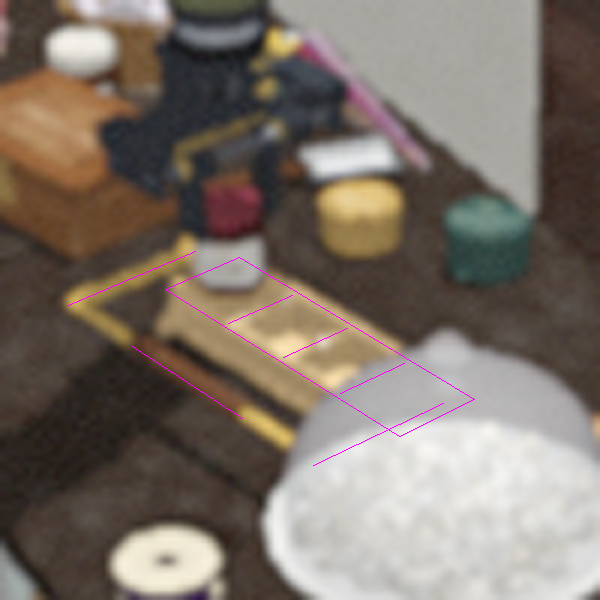

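```bash
python3 -m creep '[2,-1,10,0,0,0,1.5,-1.5,10,0,0,0,1.5,-1.5,8,0,0,0]'; python3 go.py .478 .391 0.0546 10.7
```

```text
clock: 7.48
tool_pos: [0.4751, 0.3954, 0.0707]
eef_rot: [0.64, 0.768, 0.002, 0.003]
contact_force: [2.8, -3.2, 2.3]
opening: 0.584
t 7.4833 pos [0.4751 0.3954 0.0707] F [ 2.8 -3.2  2.3] op 51.4 q [-0.81  0.91  0.07  1.72 -0.1   0.52 -0.5 ]
world d mm [  2.9  -4.4 -16.1] tool shift mm [-4.9  2.  16.2] turn [ 0.38  0.12 -0.34]
tool axes x,y in world [-0.18   0.984 -0.002] [0.984 0.18  0.007]
```

```bash
python3 -m creep '[-4,2,0,0.4,0.1,-0.3,-1,0,6,0,0,0,0,0,6,0,0,0]'; python3 go.py .478 .391 0.0546 10.7
```

```text
clock: 7.73
tool_pos: [0.4766, 0.3907, 0.0559]
eef_rot: [0.638, 0.77, -0.002, -0.001]
contact_force: [-1.7, -0.3, -0.4]
opening: 0.584
t 7.7333 pos [0.4766 0.3907 0.0559] F [-1.7 -0.3 -0.4] op 51.4 q [-0.79  0.93  0.06  1.72 -0.1   0.5  -0.49]
world d mm [ 1.4  0.3 -1.3] tool shift mm [0.1 1.4 1.3] turn [-0.2   0.05  0.05]
tool axes x,y in world [-0.187  0.982 -0.001] [ 0.982  0.187 -0.004]
```

```bash
python3 -m creep '[0,0,2,0,0,0,0,0,1,0,0,0]'; python3 -m creep '[0,0,0,0,0,0,0,0,0,0,0,0,0,0,0,0,0,0]' 72; python3 -m creep '[0,0,-15,0,0,0,0,0,-30,0,0,0,0,0,-30,0,0,0]' 88; python3 go.py 0.645 -0.0904 0.15 0;  python3 - <<'E'
from h import *
shot('scene','s5')
from ov import overlay
overlay('s5',.4965,.2945,np.radians(10.7),0,(215,315,120,220),6,'s5c')
E
```

```text
clock: 7.9
tool_pos: [0.4771, 0.3906, 0.054]
eef_rot: [0.638, 0.77, -0.002, -0.001]
contact_force: [-3.6, -2.4, 19.6]
opening: 0.583
clock: 8.15
tool_pos: [0.4767, 0.3911, 0.0543]
eef_rot: [0.638, 0.77, -0.001, -0.002]
contact_force: [0.6, -0.1, -0.1]
opening: 0.788
clock: 8.4
tool_pos: [0.4724, 0.3883, 0.1235]
eef_rot: [0.638, 0.77, -0.009, -0.004]
contact_force: [0.5, 0.4, 0.2]
opening: 0.992
t 8.4 pos [0.4724 0.3883 0.1235] F [0.5 0.4 0.2] op 87.4 q [-0.8   0.83  0.07  1.69 -0.09  0.64 -0.49]
world d mm [ 172.6 -478.7   26.5] tool shift mm [-502.6   80.   -24.9] turn [-1.04  0.45 10.73]
tool axes x,y in world [-0.186  0.982 -0.006] [ 0.982  0.186 -0.019]
```

View pics/s5c.png

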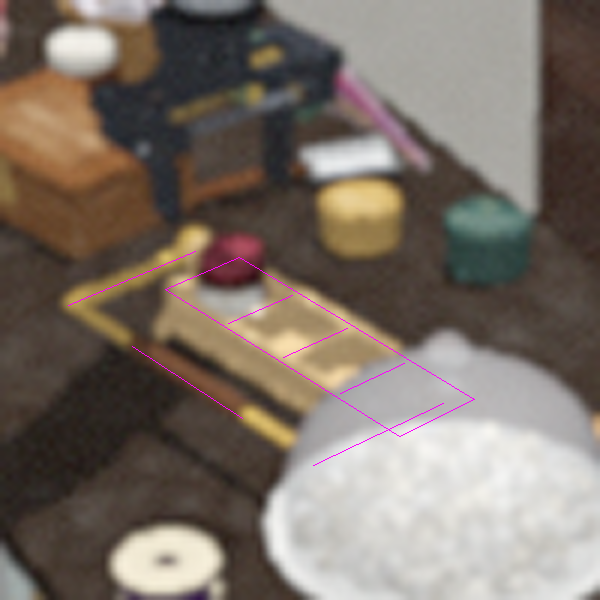

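```bash
python3 -m creep '[-20,10,-20,-1,0.5,0,-38,16,-12,0,0,0,-38,16,-8,0,0,0,-38,16,0,0,0,2,-38,16,0,0,0,3]';  python3 -m creep '[-38,14,0,0,0,3,-38,14,0,0,0,3,-38,5,0,0,0,0,-38,5,0,0,0,0]';python3 go.py 0.645 -0.0904 0.15 0
```

```text
clock: 8.87
tool_pos: [0.5764, 0.2477, 0.1706]
eef_rot: [0.662, 0.75, 0.011, -0.006]
contact_force: [0.0, 0.2, -0.0]
opening: 1.0
clock: 9.2
tool_pos: [0.6282, 0.0937, 0.1661]
eef_rot: [0.702, 0.712, 0.013, -0.006]
contact_force: [0.5, -0.0, 0.4]
opening: 1.001
t 9.2 pos [0.6282 0.0937 0.1661] F [ 0.5 -0.   0.4] op 88.2 q [-0.23  0.78  0.04  1.62 -0.08  0.72 -0.13]
world d mm [  16.8 -184.1  -16.1] tool shift mm [-184.7   14.3   11.4] turn [ 0.59 -1.51  0.75]
tool axes x,y in world [-0.013  1.     0.026] [1.    0.013 0.01 ]
```

```bash
python3 -m creep '[-38,4,2,0.6,-1.5,0.7,-38,4,2,0,0,0,-38,4,2,0,0,0,-32,2,2,0,0,0,-16,0,2,0,0,0]';  python3 -m creep '[0,0,0,0,0,0,0,0,0,0,0,0]';python3 go.py 0.645 -0.0904 0.15 0
```

```text
clock: 9.62
tool_pos: [0.6429, -0.0831, 0.1525]
eef_rot: [0.71, 0.705, -0.002, 0.001]
contact_force: [0.7, 0.4, 0.0]
opening: 0.997
clock: 9.78
tool_pos: [0.6417, -0.0899, 0.151]
eef_rot: [0.713, 0.701, -0.004, 0.002]
contact_force: [0.2, 0.3, -0.4]
opening: 0.993
t 9.7833 pos [ 0.6417 -0.0899  0.151 ] F [ 0.2  0.3 -0.4] op 87.5 q [ 0.04  0.82  0.04  1.57 -0.03  0.75  0.08]
world d mm [ 3.3 -0.5 -1. ] tool shift mm [-0.4  3.3  1. ] turn [-0.15  0.46 -0.93]
tool axes x,y in world [ 0.016  1.    -0.008] [ 1.    -0.016 -0.003]
```

```bash
python3 -m creep '[0,0,20,0,0.4,-0.8,0,0,25,0,0,0,0,0,25,0,0,0,0,0,14,0,0,0,0,0,7,0,0,0]';python3 go.py 0.645 -0.0904 0.053 0
```

```text
clock: 10.2
tool_pos: [0.6455, -0.0776, 0.0593]
eef_rot: [0.704, 0.71, 0.004, -0.001]
contact_force: [0.6, 0.2, 0.2]
opening: 0.995
t 10.2 pos [ 0.6455 -0.0776  0.0593] F [0.6 0.2 0.2] op 87.6 q [ 0.04  0.95  0.02  1.61 -0.04  0.57  0.09]
world d mm [ -0.5 -12.8  -6.3] tool shift mm [-12.8  -0.7   6.2] turn [ 0.3  -0.4   0.49]
tool axes x,y in world [-0.009  1.     0.007] [1.    0.008 0.005]
```

```bash
python3 -m creep '[-9,0,4,0.3,-0.4,0.4,-5,0,3,0,0,0,-2,0,1,0,0,0]';python3 go.py 0.645 -0.0904 0.053 0
```

```text
clock: 10.45
tool_pos: [0.6454, -0.0876, 0.0495]
eef_rot: [0.704, 0.71, 0.0, -0.002]
contact_force: [-0.7, 1.1, 0.8]
opening: 0.996
t 10.45 pos [ 0.6454 -0.0876  0.0495] F [-0.7  1.1  0.8] op 87.8 q [ 0.06  0.97  0.02  1.6  -0.03  0.57  0.1 ]
world d mm [-0.4 -2.8  3.5] tool shift mm [-2.8 -0.5 -3.6] turn [-0.16 -0.2   0.5 ]
tool axes x,y in world [-0.009  1.     0.003] [ 1.     0.009 -0.003]
```

```bash
python3 -m creep '[-3,0,-2,0,0,0,-1,0,0,0,0,0,0,0,0,0,0,0]' 30 30; python3 -m creep '[0,0,1,0,0,0,0,0,1,0,0,0,0,0,1,0,0,0,0,0,1,0,0,0,0,0,0,0,0,0]';python3 go.py 0.645 -0.0904 0.053 0
```

```text
clock: 10.7
tool_pos: [0.647, -0.0929, 0.0536]
eef_rot: [0.704, 0.71, 0.001, -0.001]
contact_force: [0.0, -0.4, 0.8]
opening: 0.796
clock: 11.12
tool_pos: [0.6485, -0.0937, 0.053]
eef_rot: [0.705, 0.709, 0.002, 0.001]
contact_force: [-0.3, -0.3, -1.4]
opening: 0.575
t 11.1167 pos [ 0.6485 -0.0937  0.053 ] F [-0.3 -0.3 -1.4] op 50.7 q [ 0.07  0.97  0.02  1.6  -0.03  0.57  0.11]
world d mm [-3.5  3.3  0. ] tool shift mm [ 3.3 -3.5 -0. ] turn [ 0.28 -0.12  0.38]
tool axes x,y in world [-0.007  1.     0.002] [1.    0.007 0.005]
```

```bash
python3 -m creep '[0,0,-15,0,0,0,0,0,-25,0,0,0,0,0,-30,0,0,0,20,0,-25,0,0,0,36,0,-10,0,0,0]'; python3 -m creep '[40,0,0,0,0,0,40,0,0,0,0,0,40,0,0,0,0,0,40,0,0,0,0,0,40,-5,0,0,0,0]';python3 go.py 0.491 0.3237 0.15 10.7
```

```text
clock: 11.53
tool_pos: [0.6432, -0.0478, 0.1564]
eef_rot: [0.71, 0.705, -0.004, -0.001]
contact_force: [2.2, -0.2, -0.5]
opening: 0.573
clock: 11.95
tool_pos: [0.6427, 0.154, 0.1593]
eef_rot: [0.713, 0.701, -0.002, 0.003]
contact_force: [0.3, 0.5, -1.0]
opening: 0.571
t 11.95 pos [0.6427 0.154  0.1593] F [ 0.3  0.5 -1. ] op 50.3 q [-0.36  0.83  0.09  1.53 -0.08  0.79 -0.25]
world d mm [-151.7  169.7   -9.3] tool shift mm [ 167.  -154.8    7.8] turn [  0.03   0.46 -11.73]
tool axes x,y in world [ 0.018  1.    -0.008] [ 1.    -0.018  0.001]
```

```bash
python3 -m creep '[28,-30,0,0,0,0,28,-30,0,0,0,0,28,-30,0,0,0,-3,28,-28,0,0,0,-4,18,-20,0,0,0,-4]'; python3 -m creep '[8,-10,0,0,0,0,0,0,0,0,0,0]';python3 go.py 0.491 0.3237 0.15 10.7
```

```text
clock: 12.37
tool_pos: [0.501, 0.2952, 0.1559]
eef_rot: [0.637, 0.771, 0.001, 0.003]
contact_force: [0.2, 1.3, -0.9]
opening: 0.572
clock: 12.53
tool_pos: [0.4809, 0.3083, 0.1551]
eef_rot: [0.631, 0.776, 0.0, -0.001]
contact_force: [-0.5, -0.3, -1.6]
opening: 0.571
t 12.5333 pos [0.4809 0.3083 0.1551] F [-0.5 -0.3 -1.6] op 50.3 q [-0.68  0.73  0.05  1.82 -0.06  0.59 -0.38]
world d mm [10.1 15.4 -5.1] tool shift mm [13.  13.1  5.1] turn [-0.07 -0.12  1.09]
tool axes x,y in world [-0.204  0.979  0.002] [ 0.979  0.204 -0.001]
```

```bash
python3 -m creep '[8,8,0,0,0,1,5,5,6,0,0,0,2,2,6,0,0,0,1,0,5,0,0,0,0,0,0,0,0,0]';python3 go.py 0.491 0.3237 0.056 10.7;python3 - <<'E'
from h import *
shot('scene','s6')
from ov import overlay
overlay('s6',.4965,.2945,np.radians(10.7),0,(215,315,120,220),6,'s6c')
E
```

```text
clock: 12.95
tool_pos: [0.495, 0.3251, 0.1357]
eef_rot: [0.638, 0.77, -0.001, 0.0]
contact_force: [0.0, -0.8, -0.7]
opening: 0.578
t 12.95 pos [0.495  0.3251 0.1357] F [ 0.  -0.8 -0.7] op 50.9 q [-0.69  0.78  0.06  1.76 -0.07  0.6  -0.4 ]
world d mm [ -4.   -1.4 -79.7] tool shift mm [-0.6 -4.1 79.7] turn [-0.04  0.04 -0.04]
tool axes x,y in world [-0.185  0.983 -0.001] [ 0.983  0.185 -0.001]
```

View pics/s6c.png

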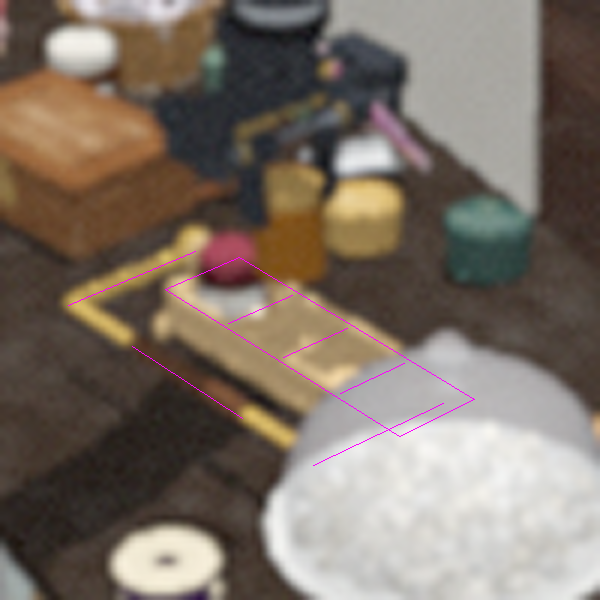

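```bash
python3 -m creep '[0,-3,12,0,0,0,0,-1,12,0,0,0,0,0,10,0,0,0,0,0,0,0,0,0]';python3 go.py 0.491 0.3237 0.056 10.7
```

```text
clock: 13.33
tool_pos: [0.4937, 0.3204, 0.1008]
eef_rot: [0.641, 0.768, -0.0, 0.001]
contact_force: [-0.8, 0.5, -2.4]
opening: 0.571
t 13.3333 pos [0.4937 0.3204 0.1008] F [-0.8  0.5 -2.4] op 50.3 q [-0.69  0.83  0.05  1.79 -0.08  0.52 -0.4 ]
world d mm [ -2.7   3.3 -44.8] tool shift mm [ 3.9 -2.1 44.8] turn [ 0.06  0.16 -0.36]
tool axes x,y in world [-0.179  0.984 -0.003] [0.984 0.179 0.001]
```

```bash
python3 -m creep '[3,-2,8,0,0,-0.4,2,-1,7,0,0,0,1,-1,5,0,0,0]';python3 go.py 0.491 0.3237 0.056 10.7
```

```text
clock: 13.58
tool_pos: [0.4905, 0.325, 0.0805]
eef_rot: [0.639, 0.77, 0.001, 0.002]
contact_force: [2.9, 0.4, 0.4]
opening: 0.573
t 13.5833 pos [0.4905 0.325  0.0805] F [2.9 0.4 0.4] op 50.5 q [-0.7   0.86  0.05  1.81 -0.08  0.47 -0.41]
world d mm [  0.5  -1.3 -24.5] tool shift mm [-1.3  0.2 24.5] turn [ 0.23  0.15 -0.06]
tool axes x,y in world [-0.185  0.983 -0.003] [0.983 0.185 0.004]
```

```bash
python3 -m creep '[-1,2,4,0.2,0.1,0,0,1,6,0,0,0,0,0,6,0,0,0]';python3 go.py 0.492 0.3237 0.056 10.7
```

```text
clock: 13.83
tool_pos: [0.494, 0.3257, 0.0635]
eef_rot: [0.638, 0.77, 0.001, 0.0]
contact_force: [-0.3, 1.2, -1.4]
opening: 0.574
t 13.8333 pos [0.494  0.3257 0.0635] F [-0.3  1.2 -1.4] op 50.6 q [-0.69  0.9   0.04  1.8  -0.08  0.45 -0.4 ]
world d mm [-2.  -2.  -7.5] tool shift mm [-1.6 -2.3  7.5] turn [ 0.08 -0.02  0.01]
tool axes x,y in world [-0.186  0.983  0.   ] [0.983 0.186 0.001]
```

```bash
python3 -m creep '[-1,-1,4,0,0,0,0,0,4,0,0,0,0,0,2,0,0,0]';python3 go.py 0.492 0.3237 0.056 10.7
```

```text
clock: 14.08
tool_pos: [0.4937, 0.3251, 0.0549]
eef_rot: [0.638, 0.77, 0.001, 0.0]
contact_force: [-5.4, -2.9, 32.7]
opening: 0.575
t 14.0833 pos [0.4937 0.3251 0.0549] F [-5.4 -2.9 32.7] op 50.7 q [-0.68  0.91  0.04  1.8  -0.08  0.43 -0.4 ]
world d mm [-1.7 -1.4  1.1] tool shift mm [-1.1 -1.9 -1.1] turn [ 0.13 -0.1  -0.02]
tool axes x,y in world [-0.185  0.983  0.002] [0.983 0.185 0.002]
```

Seated on the floor (32 N up). Release.

```bash
python3 -m creep '[0,0,-1,0,0,0,0,0,0,0,0,0,0,0,0,0,0,0]' 72; python3 -m creep '[0,0,-15,0,0,0,0,0,-30,0,0,0,0,0,-30,0,0,0,-15,8,-30,0,0,0,-35,16,-10,0,0,0]' 88; python3 -m creep '[-38,16,0,0,0,2,-38,16,0,0,0,3,-38,16,0,0,0,3,-38,14,0,0,0,3,-38,5,0,0,0,0]';python3 go.py 0.6234 -0.1912 0.15 0
```

```text
clock: 14.33
tool_pos: [0.4944, 0.3255, 0.0574]
eef_rot: [0.638, 0.77, 0.003, 0.0]
contact_force: [-0.3, 0.3, -0.2]
opening: 0.78
clock: 14.75
tool_pos: [0.5192, 0.2875, 0.1709]
eef_rot: [0.632, 0.775, -0.002, -0.005]
contact_force: [0.4, 0.1, 0.5]
opening: 0.999
clock: 15.17
tool_pos: [0.6141, 0.1073, 0.173]
eef_rot: [0.703, 0.711, 0.005, -0.003]
contact_force: [1.7, 0.3, 0.2]
opening: 0.998
t 15.1667 pos [0.6141 0.1073 0.173 ] F [1.7 0.3 0.2] op 87.9 q [-0.27  0.76  0.06  1.65 -0.08  0.73 -0.16]
world d mm [   9.3 -298.5  -23. ] tool shift mm [-298.8    6.1   19.6] turn [ 0.12 -0.66  0.62]
tool axes x,y in world [-0.011  1.     0.011] [1.    0.011 0.002]
```

```bash
python3 -m creep '[-38,8,0,0.1,-0.6,0.6,-40,8,0,0,0,0,-40,4,0,0,0,0,-40,0,0,0,0,0,-40,0,0,0,0,0]'; python3 -m creep '[-40,-4,0,0,0,0,-36,-5,2,0,0,0,-22,-3,5,0,0,0,-8,-2,5,0,0,0,0,0,0,0,0,0]';python3 go.py 0.6234 -0.1912 0.15 0
```

```text
clock: 15.58
tool_pos: [0.6355, -0.098, 0.1701]
eef_rot: [0.707, 0.707, 0.0, -0.0]
contact_force: [-0.1, -0.3, 0.3]
opening: 0.997
clock: 16.0
tool_pos: [0.6168, -0.224, 0.1555]
eef_rot: [0.713, 0.701, -0.004, 0.002]
contact_force: [-0.5, 0.5, -1.1]
opening: 1.0
t 16.0 pos [ 0.6168 -0.224   0.1555] F [-0.5  0.5 -1.1] op 88.1 q [ 0.26  0.83  0.02  1.55 -0.01  0.77  0.27]
world d mm [ 6.6 32.8 -5.5] tool shift mm [32.9  6.1  5.2] turn [-0.13  0.49 -0.93]
tool axes x,y in world [ 0.016  1.    -0.008] [ 1.    -0.016 -0.002]
```

```bash
python3 -m creep '[20,4,0,0,0.4,-0.9,8,2,12,0,0,0,2,0,15,0,0,0,0,0,15,0,0,0,0,0,0,0,0,0]'; python3 go.py 0.6234 -0.1912 0.053 0
```

```text
clock: 16.42
tool_pos: [0.6265, -0.1774, 0.1119]
eef_rot: [0.703, 0.711, 0.003, -0.003]
contact_force: [-0.7, 0.2, -0.3]
opening: 1.002
t 16.4167 pos [ 0.6265 -0.1774  0.1119] F [-0.7  0.2 -0.3] op 88.3 q [ 0.21  0.88  0.    1.58 -0.02  0.68  0.24]
world d mm [ -3.1 -13.8 -58.9] tool shift mm [-14.3  -3.3  58.7] turn [-0.01 -0.53  0.69]
tool axes x,y in world [-0.012  1.     0.009] [ 1.     0.012 -0.   ]
```

```bash
python3 -m creep '[-10,-3,8,0,-0.5,0.6,-6,-2,12,0,0,0,-3,0,12,0,0,0,-1,0,12,0,0,0,0,0,0,0,0,0]'; python3 go.py 0.6234 -0.1912 0.053 0
```

```text
clock: 16.83
tool_pos: [0.6242, -0.1902, 0.0654]
eef_rot: [0.703, 0.711, 0.002, -0.0]
contact_force: [-1.2, -0.1, -0.3]
opening: 1.001
t 16.8333 pos [ 0.6242 -0.1902  0.0654] F [-1.2 -0.1 -0.3] op 88.2 q [ 0.23  0.95  0.    1.6  -0.01  0.59  0.25]
world d mm [ -0.8  -1.  -12.4] tool shift mm [-1.  -0.9 12.4] turn [ 0.15 -0.22  0.62]
tool axes x,y in world [-0.011  1.     0.004] [1.    0.011 0.003]
```

```bash
python3 -m creep '[0,0,8,0,0,0,0,-1,6,0,0,0,0,-1,2,0,0,0]'; python3 -m creep '[0,-1,1,0,0,0,0,-1,2,0,0,0,0,0,2,0,0,0,0,0,2,0,0,0,0,0,1,0,0,0]' 30 30;python3 -m creep '[0,0,1,0,0,0,0,0,0,0,0,0]'; python3 go.py 0.6234 -0.1912 0.053 0
```

```text
clock: 17.08
tool_pos: [0.6224, -0.1912, 0.0477]
eef_rot: [0.704, 0.71, 0.002, -0.0]
contact_force: [-0.7, -0.2, 0.3]
opening: 0.999
clock: 17.5
tool_pos: [0.6216, -0.1916, 0.0398]
eef_rot: [0.704, 0.71, 0.003, 0.001]
contact_force: [2.4, 0.7, 0.5]
opening: 0.646
clock: 17.67
tool_pos: [0.6222, -0.1916, 0.0396]
eef_rot: [0.704, 0.71, 0.004, 0.002]
contact_force: [-0.6, -0.3, -0.4]
opening: 0.598
t 17.6667 pos [ 0.6222 -0.1916  0.0396] F [-0.6 -0.3 -0.4] op 52.6 q [ 0.23  0.98  0.    1.61 -0.01  0.54  0.25]
world d mm [ 1.2  0.4 13.4] tool shift mm [  0.4   1.3 -13.4] turn [ 0.44 -0.16  0.51]
tool axes x,y in world [-0.009  1.     0.003] [1.    0.009 0.008]
```

```bash
python3 -m creep '[0,0,0,0,0,0,0,0,0,0,0,0]' 66; python3 -m creep '[0,0,-7,0,0,0,0,0,-5,0,0,0,0,0,-2,0,0,0]'; python3 -m creep '[0,0,0,0,0,0,0,0,1,0,0,0,0,0,1,0,0,0,0,0,0,0,0,0]' 30 30; python3 go.py 0.6234 -0.1912 0.053 0
```

```text
clock: 17.83
tool_pos: [0.622, -0.1915, 0.0397]
eef_rot: [0.704, 0.71, 0.004, 0.002]
contact_force: [-0.3, -0.0, 0.1]
opening: 0.725
clock: 18.08
tool_pos: [0.621, -0.1914, 0.0541]
eef_rot: [0.704, 0.71, 0.003, 0.001]
contact_force: [0.0, -0.2, 0.1]
opening: 0.747
clock: 18.42
tool_pos: [0.622, -0.1918, 0.0544]
eef_rot: [0.704, 0.71, 0.004, 0.002]
contact_force: [-0.5, -0.9, -0.9]
opening: 0.585
t 18.4167 pos [ 0.622  -0.1918  0.0544] F [-0.5 -0.9 -0.9] op 51.5 q [ 0.23  0.96  0.    1.61 -0.01  0.56  0.25]
world d mm [ 1.4  0.6 -1.4] tool shift mm [0.6 1.4 1.5] turn [ 0.45 -0.14  0.51]
tool axes x,y in world [-0.009  1.     0.002] [1.    0.009 0.008]
```

```bash
python3 -m creep '[0,0,-15,0,0,0,0,2,-25,0,0,0,0,4,-30,0,0,0,0,4,-30,0,0,0,25,4,-15,0,0,0]'; python3 -m creep '[40,4,0,0,0,0,40,4,0,0,0,0,40,0,0,0,0,0,40,0,0,0,0,0,40,0,0,0,0,0]';python3 -m creep '[40,0,0,0,0,0,40,0,0,0,0,0,40,0,0,0,0,0,20,0,0,0,0,0]';python3 go.py 0.516 0.1975 0.15 10.7
```

```text
clock: 18.83
tool_pos: [0.6283, -0.173, 0.1661]
eef_rot: [0.707, 0.707, -0.003, -0.004]
contact_force: [0.6, -1.3, -0.7]
opening: 0.579
clock: 19.25
tool_pos: [0.6402, 0.0233, 0.1695]
eef_rot: [0.713, 0.701, -0.003, 0.003]
contact_force: [0.6, -0.5, -0.9]
opening: 0.585
clock: 19.58
tool_pos: [0.6391, 0.1767, 0.1662]
eef_rot: [0.711, 0.703, -0.003, -0.0]
contact_force: [-0.5, 1.6, -1.9]
opening: 0.579
t 19.5833 pos [0.6391 0.1767 0.1662] F [-0.5  1.6 -1.9] op 51.0 q [-0.38  0.83  0.09  1.51 -0.09  0.81 -0.28]
world d mm [-123.1   20.8  -16.2] tool shift mm [  19.6 -123.3   16.7] turn [ -0.26   0.16 -11.29]
tool axes x,y in world [ 0.01   1.    -0.003] [ 1.    -0.01  -0.004]
```

```bash
python3 -m creep '[4,-22,0,0,0,-3,0,-32,0,0,0,-4,0,-32,2,0,0,-4,0,-20,4,0,0,0,0,-6,4,0,0,0]'; python3 -m creep '[0,0,0,0,0,0]';python3 go.py 0.516 0.1975 0.15 10.7;python3 - <<'E'
from h import *
from ov import overlay
shot('scene','s7')
overlay('s7',.4975,.295,np.radians(10.7),0,(215,315,120,220),6,'s7c')
s=shot('top','t7')
overlay('t7',.4975,.295,np.radians(10.7),0,(165,315,135,255),5,'t7c')
E
```

```text
clock: 20.0
tool_pos: [0.5219, 0.1841, 0.153]
eef_rot: [0.629, 0.777, 0.0, -0.003]
contact_force: [0.5, -0.7, -1.1]
opening: 0.582
clock: 20.08
tool_pos: [0.5188, 0.1839, 0.1521]
eef_rot: [0.629, 0.778, -0.002, -0.004]
contact_force: [0.4, 0.2, -0.1]
opening: 0.582
t 20.0833 pos [0.5188 0.1839 0.1521] F [ 0.4  0.2 -0.1] op 51.3 q [-0.43  0.72  0.02  1.87 -0.03  0.56 -0.18]
world d mm [-2.8 13.6 -2.1] tool shift mm [13.9  0.1  2.2] turn [-0.46 -0.26  1.4 ]
tool axes x,y in world [-0.21   0.978  0.005] [ 0.978  0.21  -0.008]
```

View pics/s7c.png

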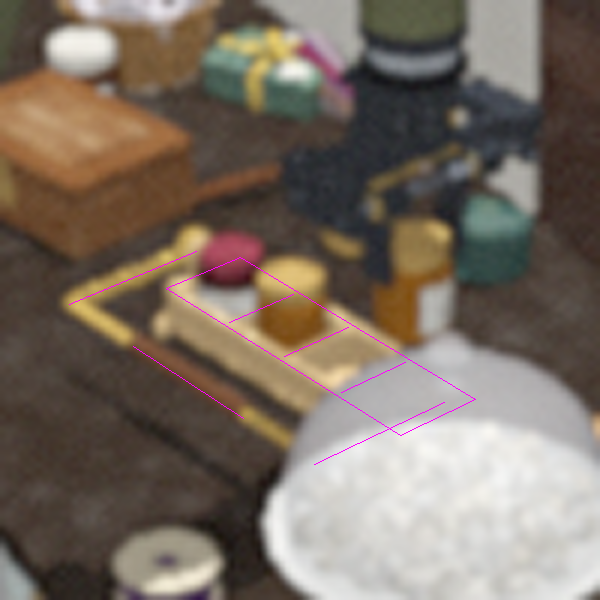

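View pics/t7c.png

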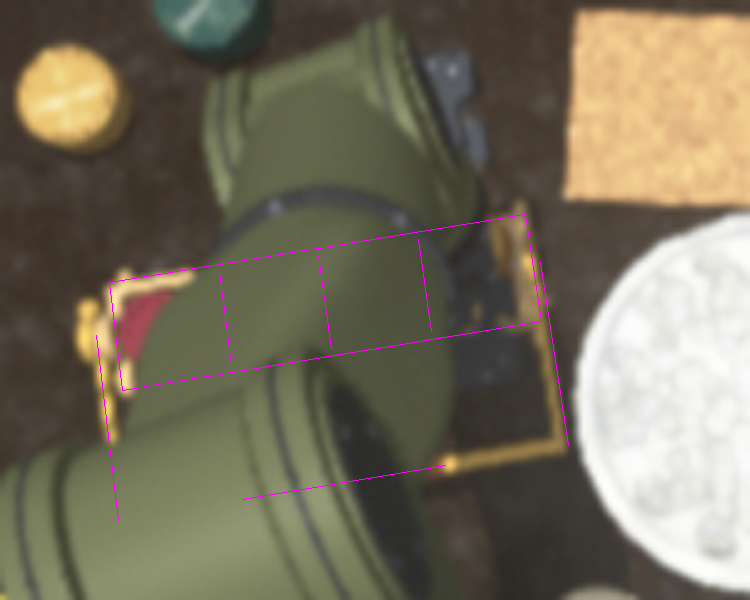

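```bash
python3 -m creep '[9,0,0,-0.4,-0.2,1.2,5,0,6,0,0,0,2,0,8,0,0,0,0,0,8,0,0,0,0,0,0,0,0,0]';python3 go.py 0.516 0.197 0.0575 10.7
```

```text
clock: 20.6
tool_pos: [0.5248, 0.2004, 0.1293]
eef_rot: [0.638, 0.77, 0.004, 0.003]
contact_force: [-1.1, -0.1, -0.6]
opening: 0.584
t 20.6 pos [0.5248 0.2004 0.1293] F [-1.1 -0.1 -0.6] op 51.4 q [-0.47  0.76  0.03  1.87 -0.04  0.5  -0.22]
world d mm [ -8.8  -3.4 -71.8] tool shift mm [ -1.8 -10.1  71.7] turn [ 0.6  -0.06 -0.05]
tool axes x,y in world [-0.185  0.983  0.001] [0.983 0.185 0.01 ]
```

```bash
python3 -m creep '[-1,-7,6,0.6,0,0,-1,-4,10,0,0,0,0,-2,10,0,0,0,0,-1,6,0,0,0,0,0,0,0,0,0]';python3 go.py 0.516 0.197 0.0575 10.7
```

```text
clock: 21.02
tool_pos: [0.5108, 0.1931, 0.0934]
eef_rot: [0.639, 0.769, -0.002, -0.001]
contact_force: [-0.5, 0.0, -1.6]
opening: 0.584
t 21.0167 pos [0.5108 0.1931 0.0934] F [-0.5  0.  -1.6] op 51.5 q [-0.46  0.81  0.02  1.92 -0.04  0.41 -0.22]
world d mm [  5.2   3.9 -35.9] tool shift mm [ 2.9  6.  35.9] turn [-0.22  0.03 -0.17]
tool axes x,y in world [-0.183  0.983 -0.001] [ 0.983  0.183 -0.004]
```

```bash
python3 -m creep '[2,3,2,-0.2,0,0,1,2,4,0,0,0,0,1,4,0,0,0]';python3 go.py 0.516 0.197 0.0575 10.7
```

```text
clock: 21.27
tool_pos: [0.5172, 0.1969, 0.0834]
eef_rot: [0.64, 0.769, 0.0, 0.001]
contact_force: [0.5, 0.6, -0.9]
opening: 0.581
t 21.2667 pos [0.5172 0.1969 0.0834] F [ 0.5  0.6 -0.9] op 51.2 q [-0.46  0.83  0.02  1.91 -0.04  0.4  -0.22]
world d mm [ -1.2   0.1 -25.9] tool shift mm [ 0.3 -1.2 25.9] turn [ 0.06  0.04 -0.23]
tool axes x,y in world [-0.182  0.983 -0.001] [0.983 0.182 0.001]
```

```bash
python3 -m creep '[0,-1,7,0,0,0,0,0,7,0,0,0,0,0,5,0,0,0]';python3 go.py 0.516 0.197 0.0575 10.7
```

```text
clock: 21.52
tool_pos: [0.5178, 0.1975, 0.0635]
eef_rot: [0.64, 0.769, 0.002, 0.001]
contact_force: [-0.2, 0.1, -0.9]
opening: 0.589
t 21.5167 pos [0.5178 0.1975 0.0635] F [-0.2  0.1 -0.9] op 51.9 q [-0.46  0.87  0.02  1.92 -0.05  0.36 -0.22]
world d mm [-1.8 -0.5 -6. ] tool shift mm [-0.1 -1.9  6. ] turn [ 0.24 -0.01 -0.22]
tool axes x,y in world [-0.182  0.983  0.   ] [0.983 0.182 0.004]
```

```bash
python3 -m creep '[0,-1,5,0,0,0,0,0,3,0,0,0,0,0,2,0,0,0]';python3 go.py 0.516 0.197 0.0575 10.7
```

```text
clock: 21.77
tool_pos: [0.5171, 0.1973, 0.0561]
eef_rot: [0.64, 0.769, 0.002, 0.002]
contact_force: [-5.8, -1.1, 29.7]
opening: 0.587
t 21.7667 pos [0.5171 0.1973 0.0561] F [-5.8 -1.1 29.7] op 51.7 q [-0.46  0.88  0.02  1.92 -0.05  0.34 -0.22]
world d mm [-1.1 -0.3  1.4] tool shift mm [-0.  -1.1 -1.4] turn [ 0.31 -0.01 -0.21]
tool axes x,y in world [-0.182  0.983  0.   ] [0.983 0.182 0.005]
```

```bash
python3 -m creep '[0,0,-1,0,0,0,0,0,0,0,0,0,0,0,0,0,0,0]' 72; python3 -m creep '[0,0,-15,0,0,0,0,0,-30,0,0,0,0,0,-30,0,0,0,0,0,-35,0,0,0,0,0,-35,0,0,0]' 88; python3 -m creep '[0,0,-30,0,0,0,35,0,-20,0,0,0,40,0,0,0,0,0,40,0,0,0,0,0,40,0,0,0,0,0]';python3 -m creep '[40,0,0,0,0,0,40,0,0,0,0,0,40,-20,0,0,0,0,40,-20,0,0,0,0]'
python3 - <<'E'
from h import *
from ov import overlay
st()
shot('scene','s8')
overlay('s8',.4975,.295,np.radians(10.7),0,(205,325,140,240),6,'s8c')
s=shot('top','t8')
overlay('t8',.4975,.295,np.radians(10.7),0,(165,315,135,255),5,'t8c')
E
```

```text
clock: 22.02
tool_pos: [0.5175, 0.1975, 0.0583]
eef_rot: [0.64, 0.769, 0.003, 0.002]
contact_force: [-0.4, -0.8, -0.9]
opening: 0.787
clock: 22.43
tool_pos: [0.5113, 0.1953, 0.1987]
eef_rot: [0.639, 0.769, -0.006, -0.002]
contact_force: [0.7, 0.2, 0.1]
opening: 0.997
clock: 22.85
tool_pos: [0.4924, 0.3407, 0.2581]
eef_rot: [0.649, 0.761, -0.002, 0.004]
contact_force: [0.9, 0.4, 0.5]
opening: 1.001
clock: 23.18
tool_pos: [0.433, 0.4919, 0.2551]
eef_rot: [0.65, 0.76, -0.001, 0.005]
contact_force: [0.1, -0.4, -0.3]
opening: 1.001
23.1833 [0.433  0.4919 0.2551] [[-0.154, 0.988, 0.007], [0.988, 0.154, -0.008], [-0.009, 0.006, -1.0]] [ 0.14 -0.44 -0.27] 1.0005722955054144 [-0.98  0.71  0.1   1.45 -0.07  0.98 -0.71]
```

View pics/s8c.png

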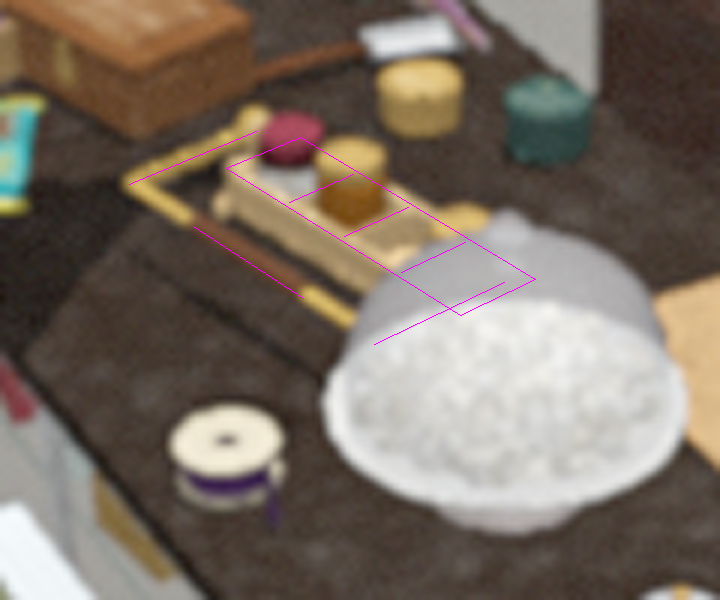

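View pics/t8c.png

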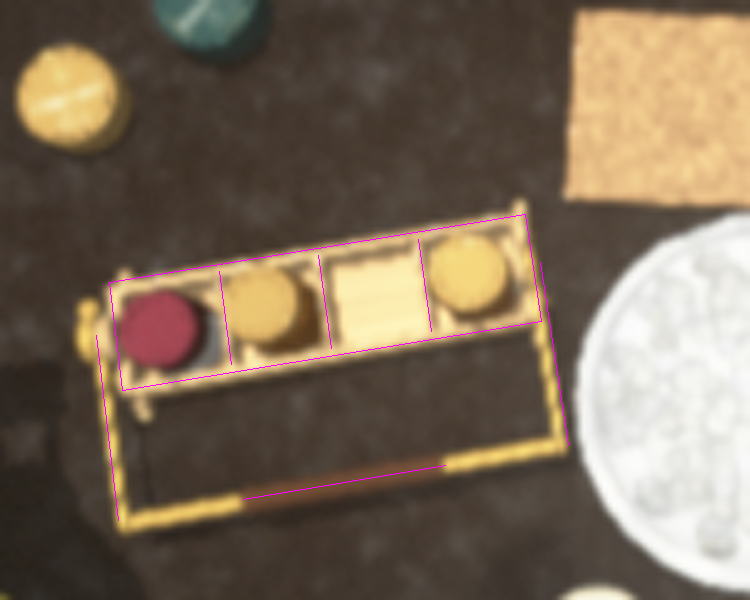

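```bash
python3 -m creep '[-20,-9,0,0,0,0,-36,-15,12,0,0,0,-36,-15,14,0,0,-1,-36,-15,14,0,0,-1,-36,-15,14,0,0,0]' 50; python3 -m creep '[-22,-10,14,0,0,0,-8,-3,12,0,0,0,0,0,0,0,0,0]'; python3 go.py .3787 .2776 .12 10.7
```

```text
clock: 23.7
tool_pos: [0.3841, 0.3354, 0.1965]
eef_rot: [0.622, 0.783, 0.006, -0.001]
contact_force: [0.5, -0.7, -0.9]
opening: 0.646
clock: 23.95
tool_pos: [0.3739, 0.2894, 0.1668]
eef_rot: [0.625, 0.78, -0.001, -0.001]
contact_force: [-0.1, 0.3, 0.2]
opening: 0.568
t 23.95 pos [0.3739 0.2894 0.1668] F [-0.1  0.3  0.2] op 50.1 q [-0.78  0.62  0.03  2.09 -0.05  0.43 -0.49]
world d mm [  4.8 -11.8 -46.8] tool shift mm [-12.5   2.3  46.8] turn [-0.16  0.02  1.91]
tool axes x,y in world [-0.218  0.976 -0.   ] [ 0.976  0.218 -0.003]
```

```bash
python3 -m creep '[-8,2,10,0,0,1.8,-5,1,12,0,0,0,-2,0,12,0,0,0,0,0,12,0,0,0,0,0,0,0,0,0]'; python3 go.py .3787 .2776 .04 10.7
```

```text
clock: 24.37
tool_pos: [0.3825, 0.2784, 0.1201]
eef_rot: [0.638, 0.77, 0.002, -0.001]
contact_force: [-0.5, -0.1, -0.3]
opening: 0.569
t 24.3667 pos [0.3825 0.2784 0.1201] F [-0.5 -0.1 -0.3] op 50.2 q [-0.74  0.71  0.02  2.13 -0.06  0.3  -0.48]
world d mm [ -3.8  -0.8 -80.1] tool shift mm [-0.4 -4.  80.1] turn [ 0.07 -0.2   0.06]
tool axes x,y in world [-0.187  0.982  0.003] [0.982 0.187 0.001]
```

```bash
python3 -m creep '[0,-3,12,0,0,0,0,-1,14,0,0,0,0,0,12,0,0,0,0,0,0,0,0,0]'; python3 go.py .3787 .2776 .04 10.7
```

```text
clock: 24.7
tool_pos: [0.3816, 0.2835, 0.0829]
eef_rot: [0.637, 0.771, 0.006, -0.001]
contact_force: [-0.2, 0.5, 0.1]
opening: 0.568
t 24.7 pos [0.3816 0.2835 0.0829] F [-0.2  0.5  0.1] op 50.0 q [-0.74  0.78  0.01  2.15 -0.06  0.2  -0.48]
world d mm [ -2.9  -5.9 -42.9] tool shift mm [-5.6 -4.2 42.8] turn [ 0.42 -0.49  0.23]
tool axes x,y in world [-0.19   0.982  0.009] [0.982 0.19  0.007]
```

```bash
python3 -m creep '[-4,-3,6,0.4,-0.5,0.2,-2,-2,9,0,0,0,0,-1,9,0,0,0,0,0,6,0,0,0,0,0,0,0,0,0]'; python3 go.py .3787 .2776 .042 10.7
```

```text
clock: 25.12
tool_pos: [0.379, 0.28, 0.0537]
eef_rot: [0.637, 0.771, 0.003, 0.001]
contact_force: [-0.0, -1.0, -0.7]
opening: 0.574
t 25.1167 pos [0.379  0.28   0.0537] F [-0.  -1.  -0.7] op 50.6 q [-0.74  0.84  0.01  2.16 -0.06  0.13 -0.49]
world d mm [ -0.3  -2.4 -11.7] tool shift mm [-2.3 -0.8 11.7] turn [ 0.3  -0.15  0.12]
tool axes x,y in world [-0.188  0.982  0.003] [0.982 0.188 0.005]
```

```bash
python3 -m creep '[-2,0,7,0.3,0,0,0,0,5,0,0,0,0,0,1,0,0,0]'; python3 go.py .3787 .2776 .042 10.7;python3 - <<'E'
from h import *
from ov import overlay
shot('scene','s9')
a=cv2.imread('pics/s9.png'); cv2.imwrite('pics/s9c.png',cv2.resize(a[120:240,190:310],None,fx=5,fy=5,interpolation=cv2.INTER_CUBIC))
E
```

```text
clock: 25.37
tool_pos: [0.3801, 0.2786, 0.0402]
eef_rot: [0.637, 0.771, 0.001, -0.001]
contact_force: [-0.1, 0.6, 0.4]
opening: 0.566
t 25.3667 pos [0.3801 0.2786 0.0402] F [-0.1  0.6  0.4] op 49.9 q [-0.73  0.87  0.    2.16 -0.06  0.1  -0.48]
world d mm [-1.4 -1.   1.8] tool shift mm [-0.7 -1.6 -1.8] turn [ 0.05 -0.19  0.13]
tool axes x,y in world [-0.188  0.982  0.003] [0.982 0.188 0.001]
```

View pics/s9c.png

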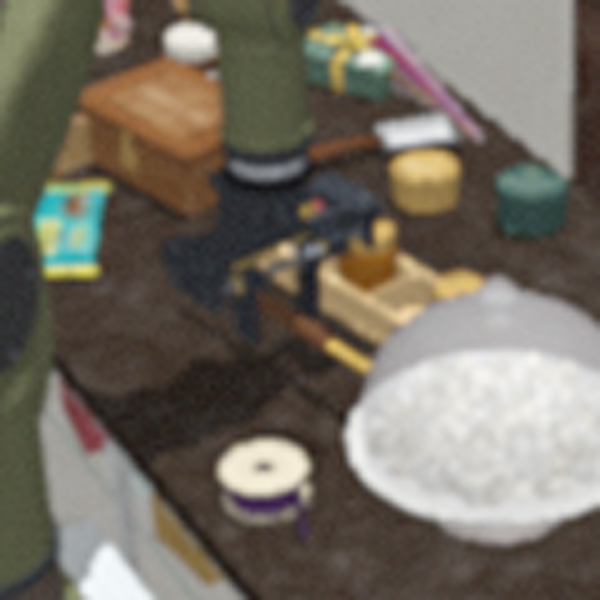

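```bash
python3 -m creep '[0,0,0,0,0,0,0,0,0,0,0,0,0,0,1,0,0,0,0,0,0,0,0,0,0,0,1,0,0,0]' 5 25; python3 -m creep '[0,0,0,0,0,0,0,0,1,0,0,0]'; python3 go.py .3787 .2776 .042 10.7
```

```text
clock: 25.83
tool_pos: [0.3805, 0.2785, 0.0387]
eef_rot: [0.637, 0.771, 0.002, -0.001]
contact_force: [-0.3, -0.6, 0.3]
opening: 0.214
clock: 26.0
tool_pos: [0.3805, 0.2785, 0.0379]
eef_rot: [0.637, 0.771, 0.002, -0.001]
contact_force: [-1.3, -0.2, 6.3]
opening: 0.167
t 26.0 pos [0.3805 0.2785 0.0379] F [-1.3 -0.2  6.3] op 14.7 q [-0.73  0.88  0.    2.16 -0.06  0.1  -0.48]
world d mm [-1.8 -0.9  4.1] tool shift mm [-0.5 -2.  -4.1] turn [ 0.1  -0.2   0.11]
tool axes x,y in world [-0.188  0.982  0.004] [0.982 0.188 0.002]
```

```bash
cat > arc.py <<'E'
from h import *
import sys
def arc(*ths):
    s=get_state(); p=np.array(s['tool_pos']); Rm=R.from_quat(s['eef_rot'])
    c=np.array([np.cos(np.radians(10.7)),np.sin(np.radians(10.7))]); st0=np.array([.3805,.2785,.0379])
    v=p-st0; fx=v[:2]@c; lat=v[:2]@[-c[1],c[0]]
    ang=np.degrees(np.arctan2(v[2],.12-fx)); rad=np.hypot(v[2],.12-fx)
    print('t',round(s['clock'],2),'pos',np.round(p,4),'theta',round(ang,1),'rad mm',round(rad*1e3,1),'lat mm',round(lat*1e3,1),'F',np.round(s['contact_force'],1),'op',round(s['opening']*88.1,1))
    for t in ths:
        t=np.radians(t); q=st0+np.array([*(c*.12*(1-np.cos(t))),.12*np.sin(t)])
        print(' ->',round(np.degrees(t)),np.round(Rm.inv().apply(q-p)*1e3,1))
    yv=np.array([c[0],c[1],0]);zv=np.array([0,0,-1.]);T=R.from_matrix(np.stack([np.cross(yv,zv),yv,zv],1))
    print(' turn',np.round((Rm.inv()*T).as_rotvec(degrees=True),2))
arc(*map(float,sys.argv[1:]))
E
python3 -m creep '[0,0.5,-10,0,0,0,0,2,-12,0,0,0,0,3,-12,0,0,0]' - 35; python3 arc.py 30 45 60
```

```text
clock: 26.25
tool_pos: [0.3849, 0.2794, 0.072]
eef_rot: [0.637, 0.771, 0.0, -0.001]
contact_force: [1.5, 0.5, -0.9]
opening: 0.163
t 26.25 pos [0.3849 0.2794 0.072 ] theta 16.4 rad mm 120.4 lat mm 0.0 F [ 1.5  0.5 -0.9] op 14.4
 -> 30 [ -0.   11.5 -26. ]
 -> 45 [  0.   30.5 -50.8]
 -> 60 [ -0.   55.4 -69.9]
 turn [-0.08 -0.14  0.17]
```

```bash
python3 -m creep '[0,4,-13,0,0,0,0,7,-13,0,0,0,0,9,-12,0,0,0,0,10,-11,0,0,0]'; python3 arc.py 45 60 75 90
```

```text
clock: 26.58
tool_pos: [0.4163, 0.2858, 0.1261]
eef_rot: [0.637, 0.771, 0.002, -0.001]
contact_force: [3.2, 1.4, -4.5]
opening: 0.163
t 26.58 pos [0.4163 0.2858 0.1261] theta 46.6 rad mm 121.4 lat mm 0.5 F [ 3.2  1.4 -4.5] op 14.4
 -> 45 [-0.5 -1.4  3.3]
 -> 60 [ -0.5  23.5 -15.7]
 -> 75 [ -0.6  52.4 -27.6]
 -> 90 [ -0.7  83.5 -31.6]
 turn [ 0.15 -0.23  0.21]
```

```bash
python3 -m creep '[0,9,-5,0,0,0,0,11,-6,0,0,0]'; python3 arc.py 60 75 90
```

```text
clock: 26.75
tool_pos: [0.4345, 0.2894, 0.1405]
eef_rot: [0.636, 0.771, 0.001, -0.002]
contact_force: [1.5, 1.1, -5.5]
opening: 0.162
t 26.75 pos [0.4345 0.2894 0.1405] theta 57.7 rad mm 121.4 lat mm 0.7 F [ 1.5  1.1 -5.5] op 14.2
 -> 60 [-0.7  4.9 -1.3]
 -> 75 [ -0.8  33.9 -13.3]
 -> 90 [ -1.   64.9 -17.4]
 turn [ 0.01 -0.26  0.27]
```

```bash
python3 -m creep '[0,9,-4,0,0,0,0,11,-4,0,0,0]'; python3 arc.py 60 75 90
```

```text
clock: 26.92
tool_pos: [0.4541, 0.2932, 0.1508]
eef_rot: [0.636, 0.772, 0.002, -0.002]
contact_force: [1.4, 0.8, -6.9]
opening: 0.164
t 26.92 pos [0.4541 0.2932 0.1508] theta 68.3 rad mm 121.5 lat mm 0.8 F [ 1.4  0.8 -6.9] op 14.5
 -> 60 [ -0.8 -15.1   9. ]
 -> 75 [-0.9 13.9 -3. ]
 -> 90 [-1.  44.9 -7.1]
 turn [-0.01 -0.28  0.3 ]
```

```bash
python3 -m creep '[0,7,1,0,0,0,0,8,0,0,0,0]'; python3 arc.py 75 82 90
```

```text
clock: 27.08
tool_pos: [0.4677, 0.296, 0.1546]
eef_rot: [0.636, 0.772, 0.001, -0.003]
contact_force: [-3.7, -2.2, 12.8]
opening: 0.16
t 27.08 pos [0.4677 0.296  0.1546] theta 75.1 rad mm 120.7 lat mm 1.0 F [-3.7 -2.2 12.8] op 14.1
 -> 75 [-1.   0.   0.7]
 -> 82 [-1.1 14.4 -2.2]
 -> 90 [-1.2 31.1 -3.4]
 turn [-0.14 -0.33  0.3 ]
```

```bash
python3 -m creep '[0,8,-2,0,0,0,0,8,-2,0,0,0]'; python3 arc.py 82 90; python3 -m creep '[0,8,-1,0,0,0,0,8,0,0,0,0]'; python3 arc.py 90 93
```

```text
clock: 27.25
tool_pos: [0.4828, 0.2984, 0.1599]
eef_rot: [0.636, 0.772, 0.0, -0.003]
contact_force: [0.4, 0.1, -6.9]
opening: 0.162
t 27.25 pos [0.4828 0.2984 0.1599] theta 82.7 rad mm 123.1 lat mm 0.6 F [ 0.4  0.1 -6.9] op 14.3
 -> 82 [-0.6 -1.   3.2]
 -> 90 [-0.7 15.7  2. ]
 turn [-0.21 -0.31  0.3 ]
clock: 27.42
tool_pos: [0.4977, 0.3003, 0.161]
eef_rot: [0.636, 0.772, -0.002, -0.004]
contact_force: [-4.4, -3.1, 16.4]
opening: 0.165
t 27.42 pos [0.4977 0.3003 0.161 ] theta 89.6 rad mm 123.1 lat mm -0.3 F [-4.4 -3.1 16.4] op 14.6
 -> 90 [0.3 0.9 3.1]
 -> 93 [0.3 7.1 3.3]
 turn [-0.47 -0.21  0.3 ]
```

```bash
python3 -m creep '[0,2,0,0.3,0.2,-0.3]'; python3 arc.py 90
python3 - <<'E'
from h import *
from ov import overlay
shot('scene','s10')
overlay('s10',.4975,.295,np.radians(10.7),1.571,(205,325,110,210),6,'s10c')
s=shot('top','t10')
overlay('t10',.4975,.295,np.radians(10.7),1.571,(165,315,135,255),5,'t10c')
E
```

```text
clock: 27.5
tool_pos: [0.5005, 0.3009, 0.1619]
eef_rot: [0.634, 0.773, -0.003, -0.007]
contact_force: [-2.4, -0.5, 4.3]
opening: 0.159
t 27.5 pos [0.5005 0.3009 0.1619] theta 91.0 rad mm 124.0 lat mm -0.3 F [-2.4 -0.5  4.3] op 14.0
 -> 90 [ 0.3 -2.   4. ]
 turn [-0.75 -0.41  0.57]
```

View pics/s10c.png

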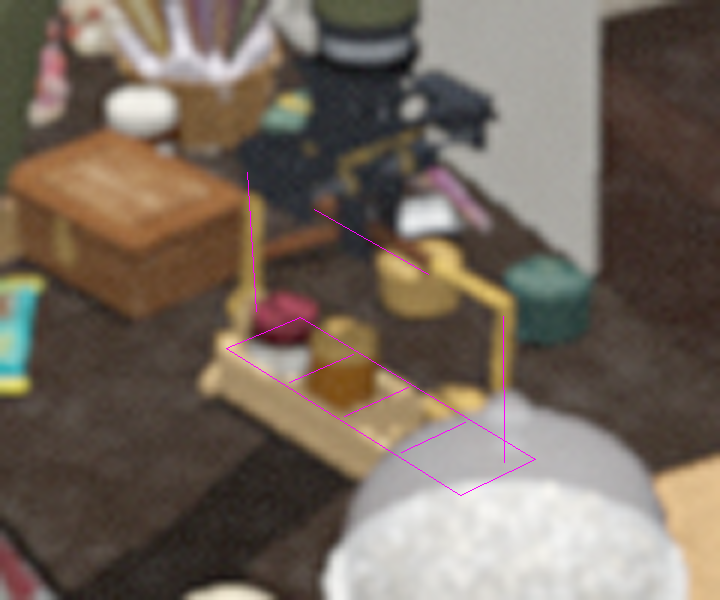

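View pics/t10c.png

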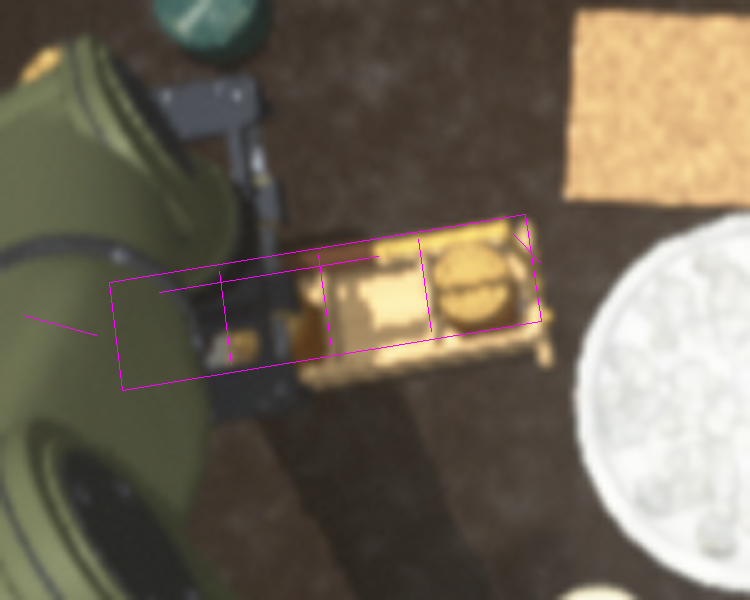

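```bash
python3 -m creep '[0,-4,1,0,0,0,0,-4,1,0,0,0]'; python3 arc.py 90; python3 -m creep '[0,-2,1,0,0,0,0,-2,0,0,0,0]'; python3 arc.py 90
python3 - <<'E'
from h import *
from ov import overlay
shot('scene','s11')
overlay('s11',.4885,.2925,np.radians(10.7),1.571,(205,325,110,210),6,'s11c')
s=shot('top','t11')
overlay('t11',.4885,.2925,np.radians(10.7),1.571,(165,315,135,255),5,'t11c')
E
```

```text
clock: 27.77
tool_pos: [0.4929, 0.2994, 0.1605]
eef_rot: [0.635, 0.773, -0.003, -0.007]
contact_force: [-1.9, 0.0, 0.4]
opening: 0.164
t 27.77 pos [0.4929 0.2994 0.1605] theta 87.3 rad mm 122.8 lat mm -0.4 F [-1.9  0.   0.4] op 14.5
 -> 90 [0.3 5.7 2.5]
 turn [-0.78 -0.46  0.51]
clock: 27.93
tool_pos: [0.4872, 0.2982, 0.1594]
eef_rot: [0.635, 0.773, -0.004, -0.008]
contact_force: [-1.0, 0.3, -6.1]
opening: 0.163
t 27.93 pos [0.4872 0.2982 0.1594] theta 84.6 rad mm 122.0 lat mm -0.5 F [-1.   0.3 -6.1] op 14.4
 -> 90 [ 0.4 11.6  1.3]
 turn [-0.94 -0.43  0.53]
```

View pics/s11c.png

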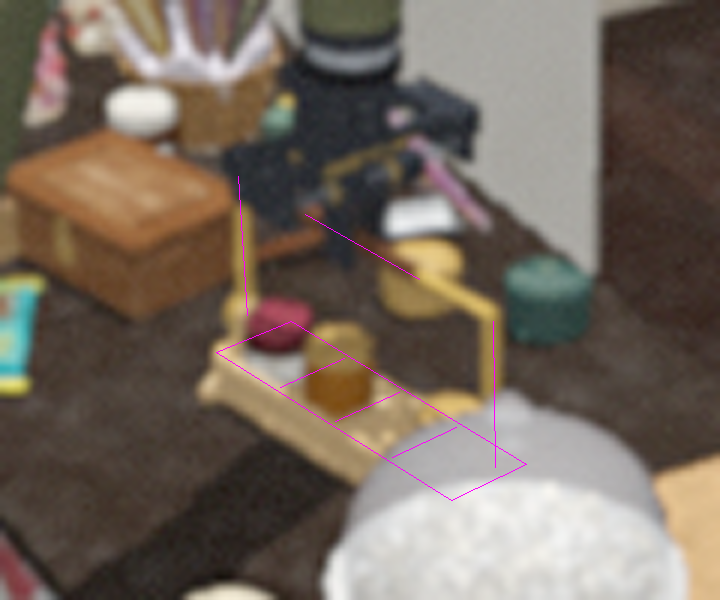

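View pics/t11c.png

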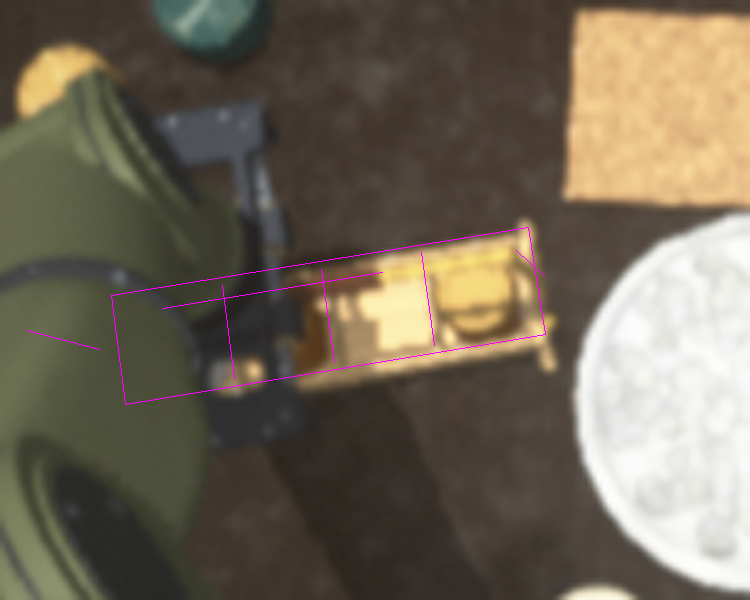

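```bash
python3 -m creep '[0,0,2,0,0,0,0,0.5,1,0,0,0,0,0,1,0,0,0,0,0,0,0,0,0,0,0,0,0,0,0]' - 60; python3 arc.py 90; python3 -m creep '[0,0,-4,0,0,0,0,0,-6,0,0,0,0,0,-8,0,0,0]';  python3 arc.py 90
```

```text
clock: 28.45
tool_pos: [0.4871, 0.2982, 0.1591]
eef_rot: [0.634, 0.773, -0.004, -0.008]
contact_force: [-2.7, -0.4, -1.5]
opening: 0.155
t 28.45 pos [0.4871 0.2982 0.1591] theta 84.5 rad mm 121.8 lat mm -0.5 F [-2.7 -0.4 -1.5] op 13.6
 -> 90 [ 0.3 11.7  1. ]
 turn [-0.94 -0.44  0.55]
clock: 28.7
tool_pos: [0.4862, 0.2968, 0.1744]
eef_rot: [0.634, 0.773, -0.007, -0.009]
contact_force: [0.5, 0.5, -7.5]
opening: 0.156
t 28.7 pos [0.4862 0.2968 0.1744] theta 84.7 rad mm 137.1 lat mm -1.7 F [ 0.5  0.5 -7.5] op 13.7
 -> 90 [ 1.5 13.1 16.2]
 turn [-1.24 -0.25  0.57]
```

```bash
python3 -m creep '[0,0,-8,1,0.2,0,0,0,-4,0,0,0,0,0,-1,0,0,0]';  python3 arc.py 90
python3 - <<'E'
from h import *
from ov import overlay
shot('scene','s12')
overlay('s12',.4885,.2925,np.radians(10.7),1.571,(205,325,110,210),6,'s12c',0.025)
E
```

```text
clock: 28.95
tool_pos: [0.4875, 0.2967, 0.1888]
eef_rot: [0.634, 0.773, -0.012, -0.015]
contact_force: [-0.5, -0.0, -7.0]
opening: 0.152
t 28.95 pos [0.4875 0.2967 0.1888] theta 85.7 rad mm 151.4 lat mm -2.0 F [-0.5 -0.  -7. ] op 13.4
 -> 90 [ 1.7 12.6 30.5]
 turn [-2.17 -0.43  0.56]
```

View pics/s12c.png

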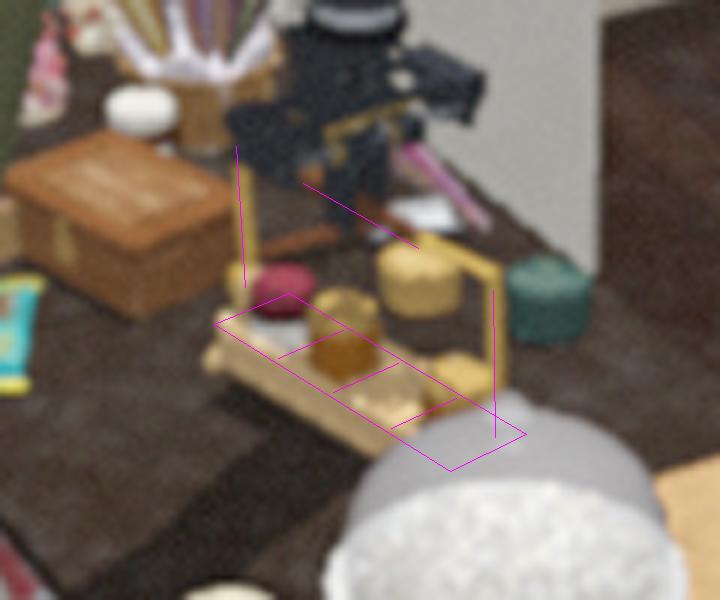

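```bash
python3 -m creep '[0,0,-12,-1,-0.2,0.5,0,0,-16,-1,-0.2,0,0,0,-16,0,0,0,0,0,-12,0,0,0,0,0,-4,0,0,0]';  python3 go.py .63 .27 .245 -1.2
```

```text
clock: 29.42
tool_pos: [0.4862, 0.2956, 0.253]
eef_rot: [0.638, 0.77, -0.001, 0.001]
contact_force: [-0.1, 1.3, -7.5]
opening: 0.151
t 29.4167 pos [0.4862 0.2956 0.253 ] F [-0.1  1.3 -7.5] op 13.3 q [-0.65  0.59  0.04  1.73 -0.02  0.82 -0.42]
world d mm [143.8 -25.6  -8. ] tool shift mm [-51.8 136.6   8. ] turn [-0.05  0.17 11.92]
tool axes x,y in world [-0.186  0.983 -0.003] [ 0.983  0.186 -0.001]
```

```bash
python3 -m creep '[-2,5,0,0,0,0,-4,10,0,0,0,0,-5,14,0,0,0,0,-6,16,0,0,0,0,-6,16,0,0,0,0]'; python3 -m creep '[-6,16,0,0,0,1,-5,16,0,0,0,2,-5,14,0,0,0,2,-4,10,0,0,0,2,-2,5,0,0,0,2]'; python3 go.py .63 .27 .245 -1.2
```

```text
clock: 29.83
tool_pos: [0.5488, 0.2856, 0.2547]
eef_rot: [0.635, 0.772, -0.002, -0.0]
contact_force: [0.2, -0.1, -8.0]
opening: 0.152
clock: 30.25
tool_pos: [0.6208, 0.2667, 0.2489]
eef_rot: [0.698, 0.716, -0.005, 0.002]
contact_force: [1.8, 0.5, -7.4]
opening: 0.152
t 30.25 pos [0.6208 0.2667 0.2489] F [ 1.8  0.5 -7.4] op 13.4 q [-0.52  0.75  0.08  1.38 -0.06  1.01 -0.4 ]
world d mm [ 9.2  3.3 -3.9] tool shift mm [3.1 9.3 3.8] turn [-0.24  0.51  2.67]
tool axes x,y in world [-0.026  1.    -0.009] [ 1.     0.026 -0.004]
```

```bash
python3 -m creep '[-5,5,0,0,0.4,1.5,-10,4,0,0,0,1,-15,2,0,0,0,0,-20,2,0,0,0,0,-22,0,0,0,0,0]'; python3 -m creep '[-25,0,0,0,0,0,-25,0,0,0,0,0,-25,0,0,0,0,0,-25,0,0,0,0,0,-25,0,0,0,0,0]'; python3 go.py .636 -.046 .2 -1.2
```

```text
clock: 30.67
tool_pos: [0.6315, 0.1951, 0.2448]
eef_rot: [0.712, 0.702, -0.004, -0.004]
contact_force: [-0.3, -1.1, -6.9]
opening: 0.155
clock: 31.08
tool_pos: [0.6247, 0.0589, 0.245]
eef_rot: [0.711, 0.703, -0.006, -0.005]
contact_force: [1.5, -0.3, -7.7]
opening: 0.151
t 31.0833 pos [0.6247 0.0589 0.245 ] F [ 1.5 -0.3 -7.7] op 13.3 q [-0.2   0.69  0.06  1.54 -0.05  0.93 -0.13]
world d mm [  11.3 -104.9  -45. ] tool shift mm [-104.7   13.3   45. ] turn [-0.91  0.11  0.5 ]
tool axes x,y in world [ 0.012  1.    -0.002] [ 1.    -0.012 -0.016]
```

```bash
python3 -m creep '[-24,5,3,-0.8,0,0.4,-22,4,3,0,0,0,-20,4,4,0,0,0,-14,2,5,0,0,0,-8,0,5,0,0,0]'; python3 -m creep '[-3,0,3,0,0,0,0,0,0,0,0,0,0,0,0,0,0,0]'; python3 go.py .636 -.046 .2 -1.2
python3 - <<'E'
from h import *
from ov import overlay
s=get_state();p=s['tool_pos']
shot('scene','s13')
overlay('s13',p[0],p[1]-.006,np.radians(-1.2),1.571,(270,420,100,260),5,'s13c',p[2]-.159)
shot('top','t13')
overlay('t13',p[0],p[1]-.006,np.radians(-1.2),1.571,(245,405,90,210),5,'t13c',p[2]-.159)
E
```

```text
clock: 31.5
tool_pos: [0.632, -0.0488, 0.2275]
eef_rot: [0.717, 0.697, -0.005, 0.002]
contact_force: [-0.4, -1.7, -7.9]
opening: 0.156
clock: 31.75
tool_pos: [0.6295, -0.0568, 0.2238]
eef_rot: [0.719, 0.695, -0.007, 0.002]
contact_force: [1.4, -0.4, -8.4]
opening: 0.153
t 31.75 pos [ 0.6295 -0.0568  0.2238] F [ 1.4 -0.4 -8.4] op 13.5 q [-0.02  0.72  0.06  1.56 -0.04  0.87  0.01]
world d mm [  6.5  10.8 -23.8] tool shift mm [11.3  6.3 23.6] turn [-0.38  0.71 -0.76]
tool axes x,y in world [ 0.034  0.999 -0.012] [ 0.999 -0.034 -0.007]
```

View pics/s13c.png

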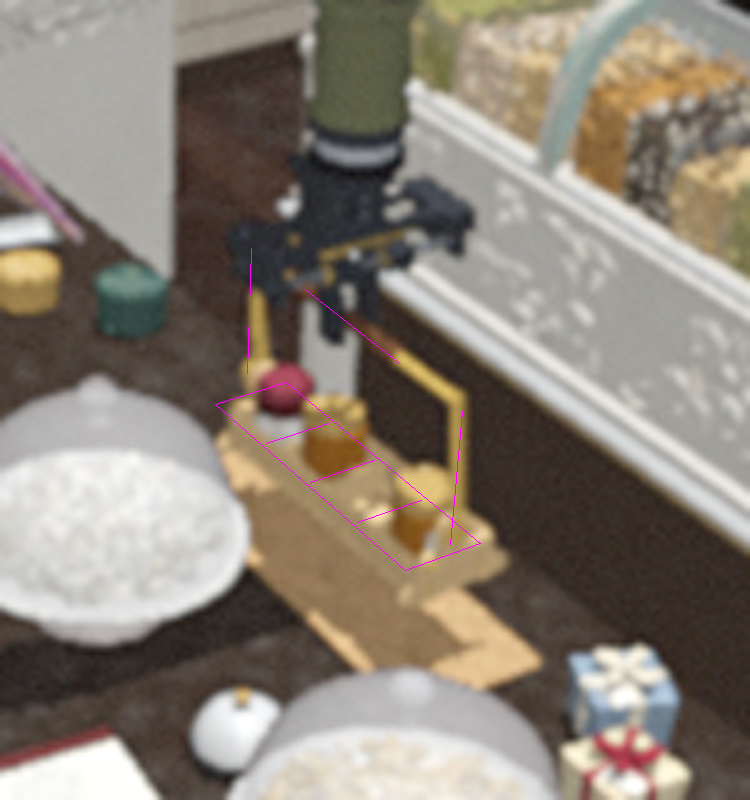

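View pics/t13c.png

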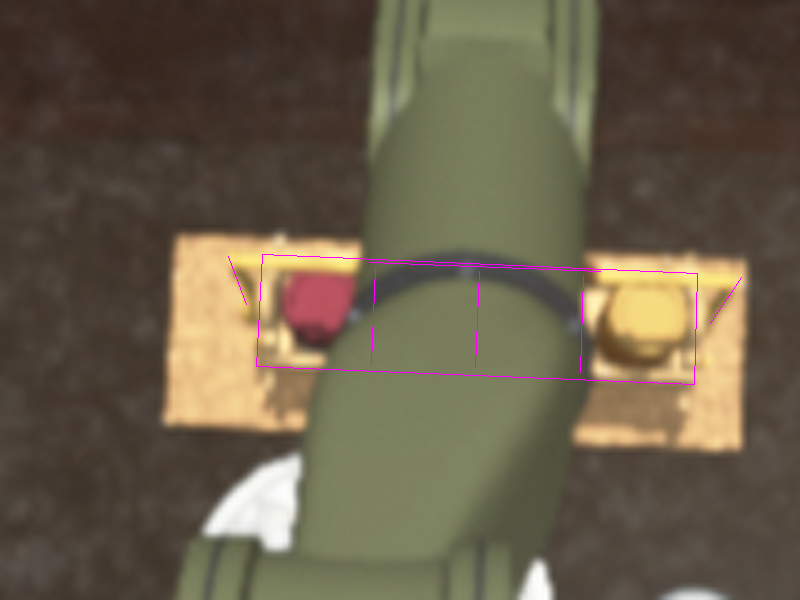

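```bash
python3 -m creep '[6,4,4,0,0.5,-0.6,3,2,8,0,0,0,1,1,8,0,0,0,0,0,6,0,0,0,0,0,2,0,0,0]'; python3 go.py .636 -.046 .162 -1.2
```

```text
clock: 32.27
tool_pos: [0.6377, -0.0378, 0.1935]
eef_rot: [0.712, 0.703, -0.001, -0.003]
contact_force: [-0.1, -0.5, -8.5]
opening: 0.159
t 32.2667 pos [ 0.6377 -0.0378  0.1935] F [-0.1 -0.5 -8.5] op 14.0 q [-0.03  0.76  0.04  1.57 -0.04  0.82  0.01]
world d mm [ -1.7  -8.2 -31.5] tool shift mm [-8.3 -1.4 31.5] turn [-0.38 -0.14  0.48]
tool axes x,y in world [0.013 1.    0.002] [ 1.    -0.013 -0.007]
```

```bash
python3 -m creep '[-5,-1,4,0,0,0.4,-3,0,6,0,0,0,-1,0,6,0,0,0,0,0,4,0,0,0,0,0,0,0,0,0]'; python3 go.py .636 -.046 .162 -1.2
```

```text
clock: 32.68
tool_pos: [0.6365, -0.0483, 0.17]
eef_rot: [0.714, 0.7, -0.002, -0.003]
contact_force: [-0.5, -0.3, -8.0]
opening: 0.155
t 32.6833 pos [ 0.6365 -0.0483  0.17  ] F [-0.5 -0.3 -8. ] op 13.7 q [-0.02  0.79  0.04  1.59 -0.04  0.77  0.02]
world d mm [-0.5  2.3 -8. ] tool shift mm [ 2.3 -0.5  8. ] turn [-0.4  -0.07  0.04]
tool axes x,y in world [0.02  1.    0.001] [ 1.    -0.02  -0.007]
```

```bash
python3 -m creep '[1,0,4,0,0,0,0,0,4,0,0,0,0,0,2,0,0,0]'; python3 go.py .636 -.046 .162 -1.2
```

```text
clock: 32.93
tool_pos: [0.6376, -0.0488, 0.164]
eef_rot: [0.715, 0.699, -0.001, -0.001]
contact_force: [-4.3, 0.7, 13.0]
opening: 0.151
t 32.9333 pos [ 0.6376 -0.0488  0.164 ] F [-4.3  0.7 13. ] op 13.3 q [-0.02  0.8   0.04  1.59 -0.04  0.76  0.02]
world d mm [-1.6  2.8 -2. ] tool shift mm [ 2.8 -1.7  2. ] turn [-0.19 -0.02 -0.09]
tool axes x,y in world [0.023 1.    0.   ] [ 1.    -0.023 -0.003]
```

```bash
python3 -m creep '[0,0,-1,0,0,0,0,0,0,0,0,0,0,0,0,0,0,0]' 40; python3 go.py .636 -.046 .162 -1.2
python3 - <<'E'
from h import *
from ov import overlay
shot('scene','s14')
overlay('s14',.636,-.053,np.radians(-1.2),1.571,(270,420,100,260),5,'s14c',.003)
E
```

```text
clock: 33.18
tool_pos: [0.6391, -0.0487, 0.1684]
eef_rot: [0.715, 0.699, 0.001, 0.0]
contact_force: [-1.3, -0.5, -0.9]
opening: 0.351
t 33.1833 pos [ 0.6391 -0.0487  0.1684] F [-1.3 -0.5 -0.9] op 31.0 q [-0.02  0.79  0.04  1.59 -0.04  0.76  0.02]
world d mm [-3.1  2.7 -6.4] tool shift mm [ 2.6 -3.2  6.4] turn [ 0.11 -0.04 -0.1 ]
tool axes x,y in world [0.023 1.    0.001] [ 1.    -0.023  0.002]
```

View pics/s14c.png

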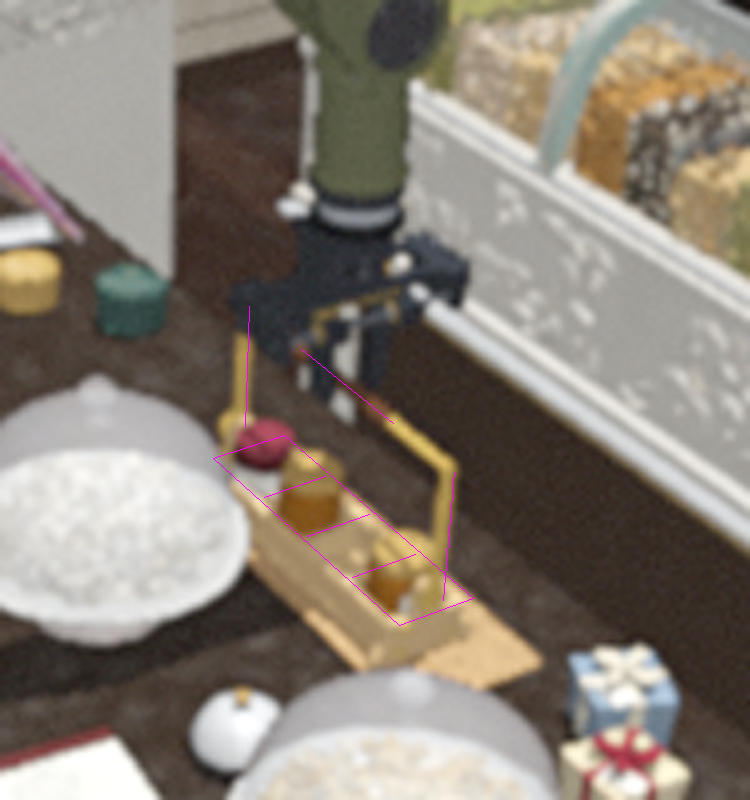

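```bash
python3 -m creep '[0,-2,-6,0,0,0,0,-1,-12,0,0,0,0,0,-25,0,0,0,0,0,-30,0,0,0,0,0,-30,0,0,0]' 50; python3 -m creep '[0,0,-30,0,0,0,-36,0,-20,0,0,0,-40,0,0,0,0,0,-40,0,0,0,0,0,-40,0,0,0,0,0]' 0; python3 go.py .434 -.207 .26 -1.2
python3 - <<'E'
from h import *
from ov import overlay
shot('scene','s15')
overlay('s15',.636,-.053,np.radians(-1.2),1.571,(270,420,100,260),5,'s15c',.003)
shot('top','t15')
overlay('t15',.636,-.053,np.radians(-1.2),1.571,(245,405,110,240),5,'t15c',.003)
E
```

```text
clock: 33.65
tool_pos: [0.6345, -0.0473, 0.2725]
eef_rot: [0.715, 0.699, -0.001, -0.002]
contact_force: [1.2, 0.1, -0.7]
opening: 0.571
clock: 34.07
tool_pos: [0.6433, -0.1914, 0.3423]
eef_rot: [0.706, 0.708, 0.015, 0.007]
contact_force: [1.3, 0.0, 0.7]
opening: 0.213
t 34.0667 pos [ 0.6433 -0.1914  0.3423] F [1.3 0.  0.7] op 18.8 q [ 0.21  0.65  0.04  1.3  -0.05  1.16  0.26]
world d mm [-209.3  -15.6  -82.3] tool shift mm [ -15.7 -211.8   75.5] turn [ 1.79 -0.61  1.4 ]
tool axes x,y in world [-0.004  1.     0.01 ] [1.    0.003 0.031]
```

View pics/s15c.png

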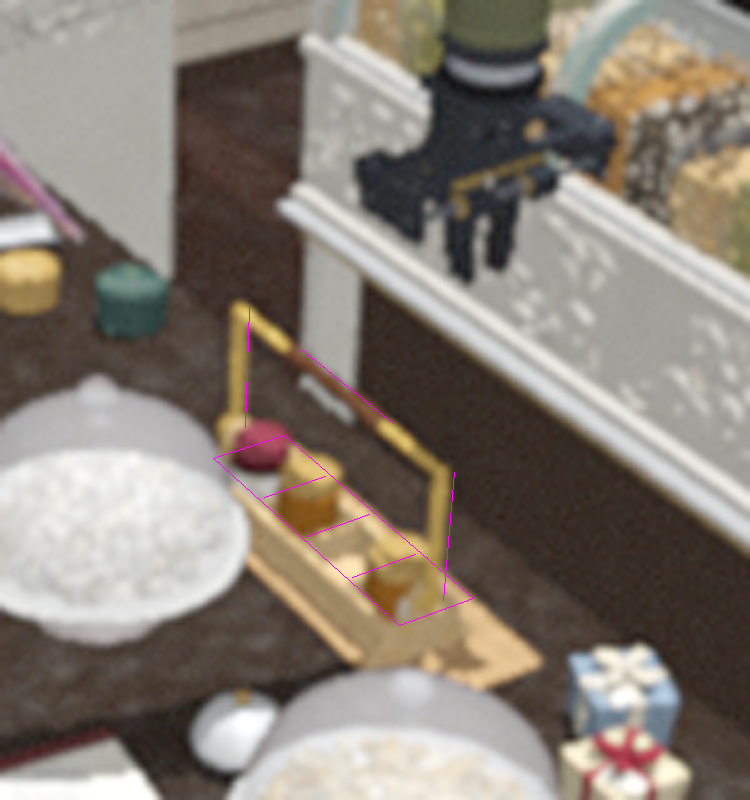

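View pics/t15c.png

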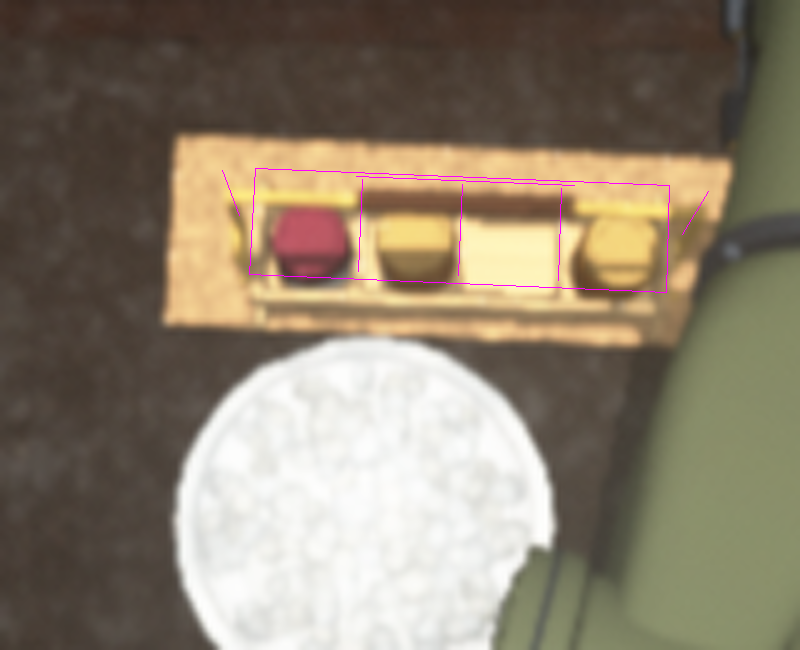

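Run:
```python
from ov import *
overlay('t15',.6235,-.049,np.radians(0),1.571,(245,405,110,240),5,'t15d',.003)
overlay('s15',.6235,-.049,np.radians(0),1.571,(270,420,100,260),5,'s15d',.003)
a=cv2.imread('pics/t15.png'); cv2.imwrite('pics/bell.png',cv2.resize(a[190:250,350:420],None,fx=8,fy=8,interpolation=cv2.INTER_CUBIC))
a=cv2.imread('pics/top0.png'); cv2.imwrite('pics/bell0.png',cv2.resize(a[190:250,350:420],None,fx=8,fy=8,interpolation=cv2.INTER_CUBIC))
```

```text
(no output)
```

View pics/t15d.png

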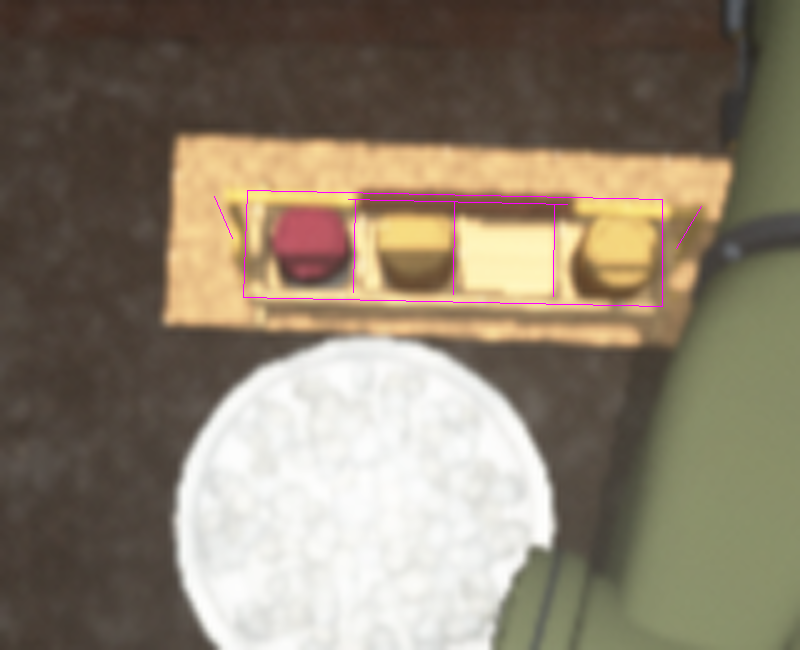

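View pics/s15d.png

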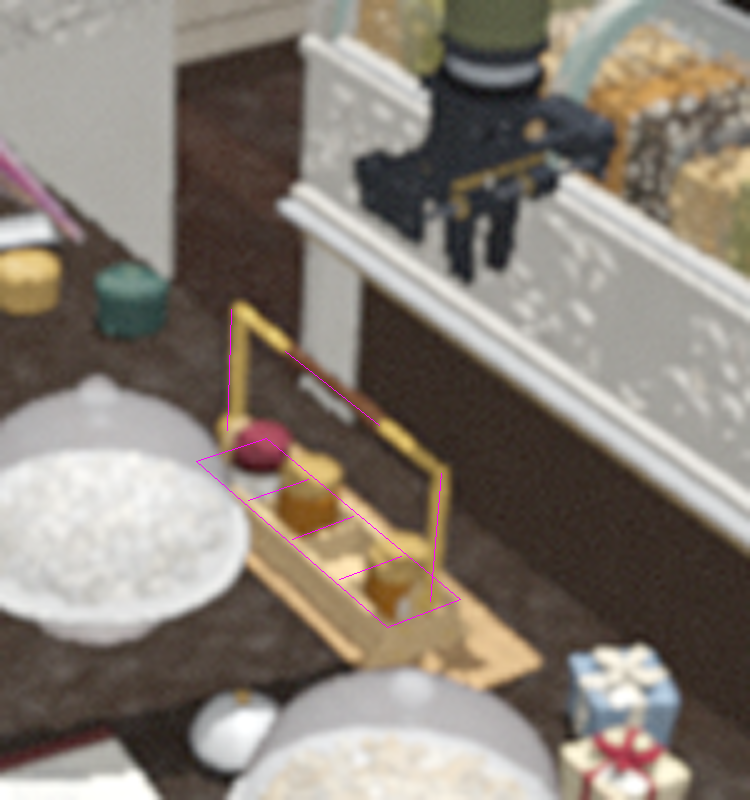

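View pics/bell0.png

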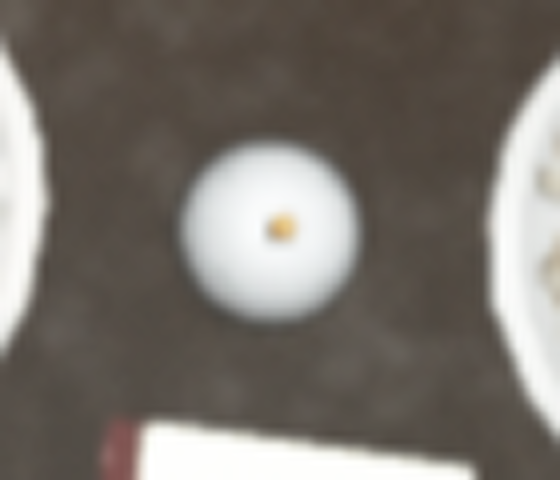

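```bash
python3 - <<'E'
from h import *
d=np.load('pics/top0.npz'); s={'intrinsics':d['K'],'extrinsics':d['E']}
f=lambda x,y:(350+x/8-.45,190+y/8-.45)
print(ray(s,f(282,227),.055))
print(ray(s,f(269,231),.02)) # dome centre approx
d=np.load('pics/scene0.npz'); s={'intrinsics':d['K'],'extrinsics':d['E']}
print('scene knob s15', ray(s,(270+243/5-.4,100+693/5-.4),.055))
E
python3 go.py .43 -.21 .2 -1.2
```

```text
[ 0.43187007 -0.21198562  0.055     ]
[ 0.43226741 -0.21153     0.02      ]
scene knob s15 [ 0.43799213 -0.20879643  0.055     ]
t 34.1667 pos [ 0.641  -0.2011  0.3415] F [ 0.1 -0.6  0.3] op 10.8 q [ 0.21  0.65  0.05  1.3  -0.04  1.16  0.26]
world d mm [-211.    -8.9 -141.5] tool shift mm [ -11.5 -214.9  135.3] turn [ 1.66 -0.16  0.58]
tool axes x,y in world [0.011 1.    0.003] [ 1.    -0.011  0.029]
```

```bash
python3 -m creep '[-4,-20,0,1.6,0,0.5,-3,-36,0,0,0,0,-3,-38,5,0,0,0,0,-38,12,0,0,0,0,-36,14,0,0,0]'; python3 -m creep '[0,-30,14,0,0,0,0,-16,14,0,0,0,0,-5,10,0,0,0,0,0,0,0,0,0]'; python3 go.py .4335 -.2115 .1 -1.2
```

```text
clock: 34.58
tool_pos: [0.4794, -0.2091, 0.3142]
eef_rot: [0.714, 0.7, 0.009, 0.01]
contact_force: [0.1, 0.9, 0.2]
opening: 0.002
clock: 34.92
tool_pos: [0.4196, -0.2074, 0.2772]
eef_rot: [0.716, 0.698, 0.009, 0.011]
contact_force: [-0.1, -0.1, 0.1]
opening: 0.004
t 34.9167 pos [ 0.4196 -0.2074  0.2772] F [-0.1 -0.1  0.1] op 0.4 q [ 0.34  0.42  0.04  2.   -0.03  0.69  0.38]
world d mm [  13.9   -4.1 -177.2] tool shift mm [ -3.3   9.  177.6] turn [ 1.63  0.16 -0.18]
tool axes x,y in world [ 0.024  1.    -0.003] [ 0.999 -0.024  0.028]
```

```bash
python3 -m creep '[-2,5,25,1.6,0,0,-1,3,30,0,0,0,0,2,30,0,0,0,0,0,30,0,0,0,0,0,25,0,0,0]'; python3 -m creep '[0,0,10,0,0,0,0,0,0,0,0,0]'; python3 go.py .4335 -.2115 .07 -1.2
```

```text
clock: 35.33
tool_pos: [0.4468, -0.2144, 0.1444]
eef_rot: [0.715, 0.699, 0.007, 0.016]
contact_force: [-1.0, 0.6, -0.1]
opening: 0.004
clock: 35.5
tool_pos: [0.45, -0.2136, 0.1315]
eef_rot: [0.714, 0.7, 0.007, 0.016]
contact_force: [0.4, -0.4, 0.4]
opening: 0.005
t 35.5 pos [ 0.45   -0.2136  0.1315] F [ 0.4 -0.4  0.4] op 0.5 q [ 0.34  0.7   0.02  2.08 -0.04  0.33  0.36]
world d mm [-16.5   2.1 -61.5] tool shift mm [  2.4 -18.5  60.9] turn [ 1.87  0.64 -0.01]
tool axes x,y in world [ 0.021  1.    -0.011] [ 0.999 -0.021  0.033]
```

```bash
python3 -m creep '[1,-8,5,1.8,0.6,0,1,-6,8,0,0,0,0,-4,8,0,0,0,0,-1,8,0,0,0,0,0,0,0,0,0]'; python3 go.py .4335 -.2115 .064 -1.2
```

```text
clock: 35.92
tool_pos: [0.4418, -0.2123, 0.1065]
eef_rot: [0.713, 0.701, 0.004, 0.008]
contact_force: [0.3, 0.3, -0.3]
opening: 0.004
t 35.9167 pos [ 0.4418 -0.2123  0.1065] F [ 0.3  0.3 -0.3] op 0.4 q [ 0.35  0.74  0.01  2.1  -0.03  0.28  0.37]
world d mm [ -8.3   0.8 -42.5] tool shift mm [ 0.8 -9.1 42.3] turn [0.96 0.26 0.17]
tool axes x,y in world [ 0.018  1.    -0.005] [ 1.    -0.018  0.017]
```

```bash
python3 -m creep '[0,-6,6,0.9,0.2,0,0,-4,10,0,0,0,0,-2,10,0,0,0,0,0,6,0,0,0,0,0,0,0,0,0]'; python3 go.py .4335 -.2115 .06 -1.2;  python3 - <<'E'
from h import *
shot('scene','s16')
a=cv2.imread('pics/s16.png'); cv2.imwrite('pics/s16c.png',cv2.resize(a[180:270,270:370],None,fx=7,fy=7,interpolation=cv2.INTER_CUBIC))
E
```

```text
clock: 36.33
tool_pos: [0.4349, -0.2134, 0.076]
eef_rot: [0.713, 0.701, 0.002, 0.004]
contact_force: [-1.0, -0.1, 0.0]
opening: 0.008
t 36.3333 pos [ 0.4349 -0.2134  0.076 ] F [-1.  -0.1  0. ] op 0.7 q [ 0.35  0.8   0.01  2.12 -0.03  0.21  0.37]
world d mm [ -1.4   1.9 -16. ] tool shift mm [ 1.9 -1.5 16. ] turn [0.48 0.21 0.23]
tool axes x,y in world [ 0.017  1.    -0.004] [ 1.    -0.017  0.008]
```

View pics/s16c.png

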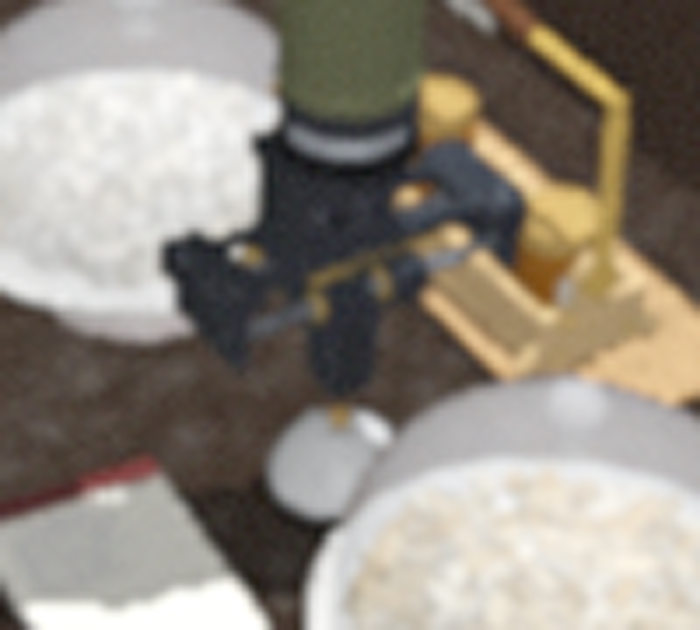

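```bash
python3 -m creep '[1,-1,7,0,0,0,0,0,6,0,0,0,0,0,4,0,0,0]'; python3 -m creep '[0,0,4,0,0,0]';python3 go.py .4335 -.2115 .054 -1.2
```

```text
clock: 36.63
tool_pos: [0.436, -0.213, 0.0598]
eef_rot: [0.713, 0.701, 0.002, 0.006]
contact_force: [0.7, -0.7, 0.5]
opening: 0.008
clock: 36.72
tool_pos: [0.436, -0.213, 0.0555]
eef_rot: [0.713, 0.701, 0.002, 0.006]
contact_force: [-1.3, 0.5, 5.0]
opening: 0.007
t 36.7167 pos [ 0.436  -0.213   0.0555] F [-1.3  0.5  5. ] op 0.6 q [ 0.35  0.84  0.01  2.13 -0.03  0.15  0.37]
world d mm [-2.5  1.5 -1.5] tool shift mm [ 1.5 -2.6  1.4] turn [0.71 0.3  0.23]
tool axes x,y in world [ 0.017  1.    -0.005] [ 1.    -0.017  0.012]
```

```bash
python3 -m creep '[0,0,3,0,0,0]'; python3 -m creep '[0,0,2,0,0,0]';python3 -m creep '[0,0,2,0,0,0,0,0,1.5,0,0,0]';python3 go.py .4335 -.2115 .054 -1.2
```

```text
clock: 36.8
tool_pos: [0.436, -0.213, 0.0532]
eef_rot: [0.713, 0.701, 0.002, 0.006]
contact_force: [-5.5, 3.4, 61.9]
opening: 0.006
clock: 36.88
tool_pos: [0.4361, -0.2131, 0.0534]
eef_rot: [0.713, 0.701, 0.003, 0.007]
contact_force: [-5.2, 4.8, 46.6]
opening: 0.005
clock: 37.05
tool_pos: [0.436, -0.213, 0.0539]
eef_rot: [0.713, 0.701, 0.003, 0.008]
contact_force: [-0.9, 1.9, 12.1]
opening: 0.008
t 37.05 pos [ 0.436  -0.213   0.0539] F [-0.9  1.9 12.1] op 0.7 q [ 0.35  0.85  0.01  2.13 -0.03  0.14  0.37]
world d mm [-2.5  1.5  0.1] tool shift mm [ 1.5 -2.5 -0.2] turn [0.94 0.4  0.21]
tool axes x,y in world [ 0.017  1.    -0.007] [ 1.    -0.017  0.016]
```

```bash
python3 -m creep '[0,0,-10,0,0,0,0,0,-25,0,0,0,0,0,-35,0,0,0,0,0,-38,0,0,0,0,-10,-38,0,0,0]'; python3 -m creep '[0,-10,-38,0,0,0,-20,-10,-30,0,0,0,-20,-10,0,0,0,0,-20,0,0,0,0,0,0,0,0,0,0,0]'
python3 - <<'E'
from h import *
from ov import overlay
st()
shot('scene','s17')
overlay('s17',.622,-.053,np.radians(-.8),1.571,(270,420,110,260),5,'s17c',.003)
shot('top','t17')
overlay('t17',.622,-.053,np.radians(-.8),1.571,(245,405,110,240),5,'t17c',.003)
E
```

```text
clock: 37.47
tool_pos: [0.4223, -0.2101, 0.1996]
eef_rot: [0.712, 0.702, 0.002, 0.003]
contact_force: [0.6, -1.4, 0.1]
opening: 0.006
clock: 37.88
tool_pos: [0.3911, -0.2718, 0.2802]
eef_rot: [0.711, 0.703, 0.004, 0.011]
contact_force: [-0.2, -0.8, 0.5]
opening: 0.006
37.8833 [ 0.3911 -0.2718  0.2802] [[0.012, 1.0, 0.021], [1.0, -0.012, -0.01], [-0.01, 0.021, -1.0]] [-0.2  -0.78  0.49] 0.00621040210587686 [ 0.49  0.43  0.03  1.97 -0.02  0.72  0.52]
```

View pics/s17c.png

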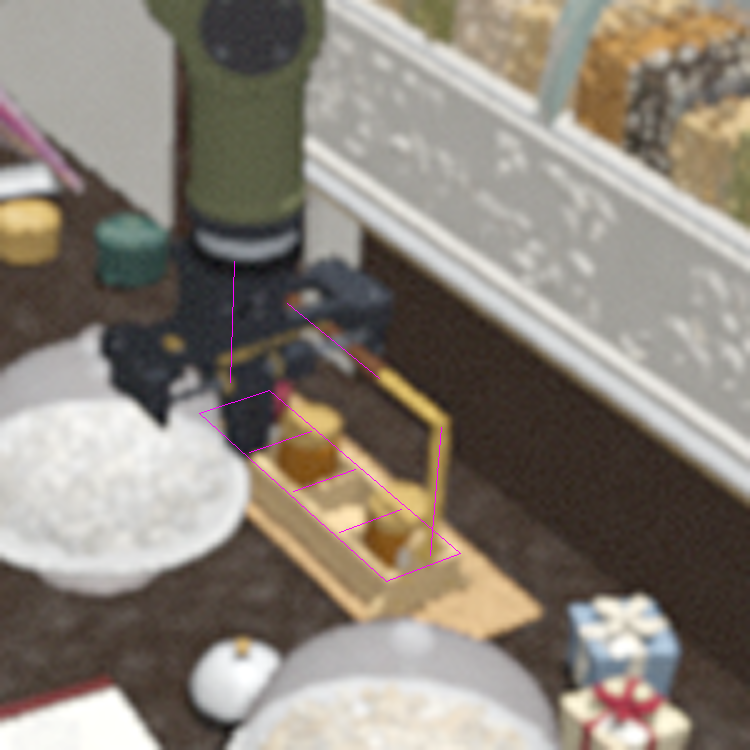

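View pics/t17c.png

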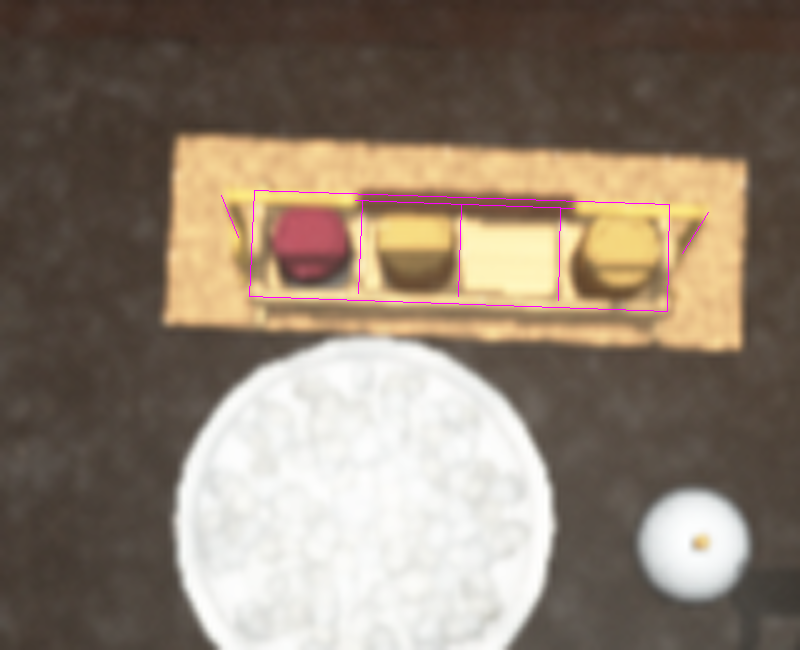

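```bash
python3 -m creep '[0,0,0,0,0,0,0,0,0,0,0,0,0,0,0,0,0,0]'; python3 -c "
from plant import finish_job; print(finish_job())"
```

```text
clock: 38.23
tool_pos: [0.3907, -0.2639, 0.2772]
eef_rot: [0.709, 0.706, 0.004, 0.005]
contact_force: [0.4, 0.1, -0.7]
opening: 0.006
the job is handed in; nothing more can be done
None
```

I packed all three jars upright in the carrier, locked the handle upright and carried the carrier onto the mat by its handle. Then I rang the bell and handed the job in at 38 s; it returned no verdict.

- **Jars:** There were three on the mat, one dark and two honey. They stand in separate cells at carrier y = +99, +33 and -99 mm. Another dark jar stood far to the right, off the mat; I took it as not part of the job and left it.
- **Handle:** It stood upright on its own after I let go, in both cameras. At the end of the swing I pushed slightly past the stop. That tipped the carrier by about 0.07 rad, and it had also shifted about 9 mm toward the robot. It stood flat again before the lift.
- **Carrier:** It is level and let go, about 14 mm from the mat's centre across (limit 35 mm) and within a few mm along. It is turned less than 0.02 rad from the mat. The foot nearest the robot is only about 1–2 mm inside the mat's edge, which is inside my measuring error, so "wholly on the mat" is likely but not certain.
- **Bell:** The tip went down to 53 mm, so the 4 mm stroke was used up. The force peaked at 62 N through the fingertips, well above the 8 N needed but below the 120 N wrist limit. The 40 N limit covers the arm and gripper body, and I took it not to apply to the fingertips.
- **Bystanders and robot:** The teal tin and the gift boxes looked unmoved in the last pictures, and the gripper was clear of everything.

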